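# Fetch the culture dish from behind the bottles on the dish warmer

## Robot

A 6-joint arm with a two-finger parallel gripper is mounted at the origin on the work surface. World frame = base frame: x ahead of the robot, y to its left, z up, the work surface at z = 0. Lengths are in m, angles in rad, forces in N, time in s.
With the tool pointing down it reaches from about 0.375 to 0.9 m from the base axis. Payload 3.1 kg.
Tool frame: the origin (TCP) lies between the finger pads; the fingertips stand 11 mm ahead of it and the grasp point (between the pads) lies 8 mm behind it; z points along the fingers, y is the line along which they close (so a half turn about z gives the same grasp; the last joint's range is limited). The gripper opens to 87 mm and grips with 3 to 60 N. Pads are 19 mm wide; open, the fingers measure 117 mm over their backs; the gripper's body (75 mm by 190 mm) begins 51 mm behind the grasp point.
Start: joints at [-1.335, 0.527, 1.433, -0, 1.181, -0.178], TCP at [0.252, -0.572, 0.234] pointing down, gripper open.
Joint ranges: [-3.08, 3.08], [-0.75, 2.2], [0.22, 2.44], [-1.43, 4.57], [0, 2.65], [-2.85, 2.85]. Speed limits (rad/s): [2.79, 2.79, 3.14, 3.14, 3.14, 3.14].

## Interface

Orientations are given as a unit quaternion [x, y, z, w].
In Python, from rig import robot gives the robot as it stands.
- The arm moves only by the tool move_arm, never from a script. Its argument "moves" is text: rows parted by semicolons, each of 7 numbers parted by spaces: the shift along the tool's x, y, z in units of 100 mm (1.0 is 100 mm), then the turn, a rotation vector about the tool's x, y, z in units of 90 degrees (1.0 is 90 degrees), then the opening, from 0 (shut) to 1 (fully open). A call has 1 to 12 rows; each row is the pose to reach, as a shift and turn from the pose commanded when the call began, along the tool's axes at that moment; what a row does not reach only later rows make up. A row lasts 1/10 s, in which the tool goes at most 50 mm and 8.59 degrees, less where a joint would pass 70% of its speed; a pose out of reach is approached as far as the arm can. A call with a number of a shift or a turn outside -1 to 1 is refused whole. A call with a gripper value outside its range is refused whole. The fingers move at their own pace and stop on an object; "squeeze" is the grip in N (left out, the last holds). Time passes only in rows, so rows that repeat a pose let the fingers close. It gives the time, the measured TCP pose, the force, the opening and the grip force at its end, in the units of the state.
- robot.get_obs(): the state, without advancing time (a new reading comes with each control period).
- robot.camera(name): name is "side" or "top" or "wrist"; returns a dict with "image" (400x640x3 uint8, red, green, blue), "intrinsics" (3x3 intrinsics, pixels), "extrinsics" (4x4, takes a point from world to camera coordinates). Camera axes: x right, y up, looking along -z (the intrinsics and any distortion apply to the point x, -y, -z); pixel columns grow to the right and rows downward; lengths in m; the calibration is good to about 2 mm. A picture is of the moment at which its call begins. There is no depth.
- robot.hand_in(): hands the job in; it is judged then, once.
The state is a dict: "time": time; "q": joint angles; "joint_velocities": joint speeds; "joint_torque": joint torques, N m; "position": TCP position; "tool_rot": TCP orientation; "ft_force": force on the tool from outside, world axes, zero at the start; "moment": the same for the moment, N m; "grip_width": finger opening in m; "grip_force": force on a finger pad.
Only numpy, scipy, OpenCV 4.12 (cv2) and the standard library are available. Lean on these libraries where they do the work, as an engineer would, in place of code of your own. Each camera call takes 0.05 s, during which the arm holds its last target. There are 200 camera calls.

## Task

The larger of the two lidded dishes on the dish warmer is wanted on the microscope, but three bottles stand in front of it: first set all three aside, standing in the steel tray, then take the dish, keep it level and set it down gently on the microscope stage, centred over the bright round aperture. Then stand each bottle back on the warmer on the very spot it came from. Leave the small dish where it stands, and do not knock a bottle over.

Things in the scene. Friction and masses are not known exactly. Their poses are not given: they have to be found in the camera images.
- dish_center (a point): The dish to fetch: round pale clear-plastic culture dish with its lid on, one solid piece, 54 mm in diameter and 16 mm tall, about 40 g, standing on the warmer's heated plate on the far side of the bottles. The point is its centre, half-way up (8 mm above its underside); z is up. It is taken across its diameter.
- squat_center (a point): Squat round clear-glass bottle with white screw cap, 50 mm in diameter, 90 mm tall with the cap. Cap on its axis, 30 mm across, 22 mm tall, up to the top; 25 mm wide neck 10 mm tall below. Point: on its axis half-way up, 45 mm above its underside and 45 mm below the top of the cap; z is up. About 110 g. Starts on the warmer at any of three places by the dish.
- square_center (a point): White plastic bottle of square section (40 x 40 mm body, 64 mm tall) with white screw cap, 104 mm tall with the cap. Cap on its axis, 30 mm across, 22 mm tall, up to the top; 25 mm wide neck 10 mm tall below. Point: on its axis half-way up, 52 mm above its underside and 52 mm below the top of the cap; z is up. About 130 g. Starts on the warmer at any of three places by the dish.
- slim_center (a point): Slim round amber-glass bottle with white screw cap, 35 mm in diameter, 114 mm tall with the cap: the tallest and narrowest. Cap on its axis, 30 mm across, 22 mm tall, up to the top; 25 mm wide neck 10 mm tall below. Point: on its axis half-way up, 57 mm above its underside and 57 mm below the top of the cap; z is up. About 100 g. Starts on the warmer at any of three places by the dish.
- tray: Shallow open stainless-steel instrument tray, fixed, 150 mm (its x) by 200 mm (its y), rim 14 mm high and 3 mm thick: the side area for the bottles. Its origin is the centre of its underside, on the bench; its floor is 3 mm thick; z is up.
- warmer: Dish warmer, fixed: white housing 205 (x) by 210 mm (y) with a dark level heated plate on top, 34 mm above the bench, and keys and display along its -x edge, towards the robot. Origin: centre of underside; z up. Plate: x -65 to +99, y -100 to +100 mm. The dish is near the +x edge, the bottles 68 mm from its centre (one on its -x side, one on either hand), 70 mm apart. Left or right of the tray.
- aperture (a point): Centre of the bright round aperture (22 mm, inside a 116 mm ring) of the microscope stage, on its top surface, 185 mm above the bench. The stage is a fixed level black plate, free for 110 mm around this point. z up, x to the microscope's rear. A grey lamp column (52 mm thick) stands 140 mm along x and 90 mm along y from here, up to 0.5 m; its arm and condenser are swung to the back, along x.
- small_dish_center (a point): Small lidded clear dish, 38 mm in diameter and 12 mm tall, standing on the near side of the heated plate, clear of the bottles. It stays where it is. The point is its centre, 6 mm above its underside; z is up.
Not all that is in view belongs to the job. Leave any blue or orange look-alike of the part that bears dish_center alone.

How it is judged:
By the outcome, as a careful person would: the job done as asked, in the order asked, and still so for the second after the job is handed in, with the robot touching nothing.
It also fails if it takes over 141 s, if anything falls off the work surface, if the arm or the gripper's body presses on something with over 40 N, if the wrist force passes 120 N, or if a joint passes its speed limit or range.

## Working session

There is one attempt and no reset: what is moved stays moved. The work goes in short steps, Python scripts to look and compute and a tool call to move; the robot and the scene stay as the last step left them, time stands still between calls to the robot, and variables do not carry over. Pictures are saved under pics/ and viewed, at most 14 in all, crops included, and the job is handed in when it is done.

Besides the shell and the picture viewer there is one more tool, called after ">>>" in YAML: its name, and indented under it one key for each argument. move_arm: Moves the arm, as the interface text tells. Shifts and turns lie within -1 to 1; 1 stands for 100 mm of shift or 90 degrees of turn. Its arguments: {"type":"object","properties":{"moves":{"type":"string"},"squeeze":{"type":"number"}},"required":["moves"]}

```bash
mkdir -p pics; ls
python3 - <<'E'
from rig import robot
import cv2,numpy as np
np.set_printoptions(precision=4,suppress=True)
for n in ["top","side"]:
    c=robot.camera(n); cv2.imwrite(f"pics/{n}0.png",c["image"][:,:,::-1]); print(n,c["intrinsics"],c["extrinsics"],[k for k in c])
o=robot.get_obs();print(o)
E
```

```text
pics
top [[458.2067   0.     325.4322]
 [  0.     458.2067 193.5857]
 [  0.       0.       1.    ]] [[-0.1582 -0.9874  0.0013  0.0583]
 [ 0.9657 -0.1545  0.2086 -0.5048]
 [-0.2058  0.0342  0.978  -1.0047]
 [ 0.      0.      0.      1.    ]] ['image', 'intrinsics', 'extrinsics']
side [[426.3741   0.     314.6961]
 [  0.     426.3741 203.4863]
 [  0.       0.       1.    ]] [[-0.9938 -0.1108  0.0111  0.4675]
 [ 0.0677 -0.5217  0.8504 -0.1504]
 [-0.0884  0.8459  0.526  -1.016 ]
 [ 0.      0.      0.      1.    ]] ['image', 'intrinsics', 'extrinsics']
{'time': 0.1, 'q': array([-1.3345,  0.5284,  1.4338,  0.    ,  1.1814, -0.1785]), 'joint_velocities': array([-0.0019, -0.0023, -0.0006,  0.0005,  0.0012, -0.0017]), 'joint_torque': array([  0.0001, -44.0985, -17.7151,   0.0634,   0.0534,  -0.0001]), 'position': array([ 0.2518, -0.5713,  0.2327]), 'tool_rot': array([ 0.9786,  0.2059, -0.    , -0.001 ]), 'ft_force': array([ 0.328 , -0.083 ,  0.4229]), 'moment': array([0.0015, 0.0077, 0.0016]), 'grip_force': 0.0, 'grip_width': 0.08708166863364253}
```

View pics/top0.png

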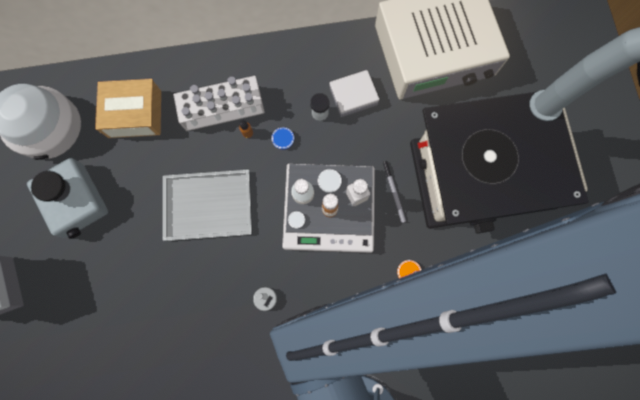

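View pics/side0.png

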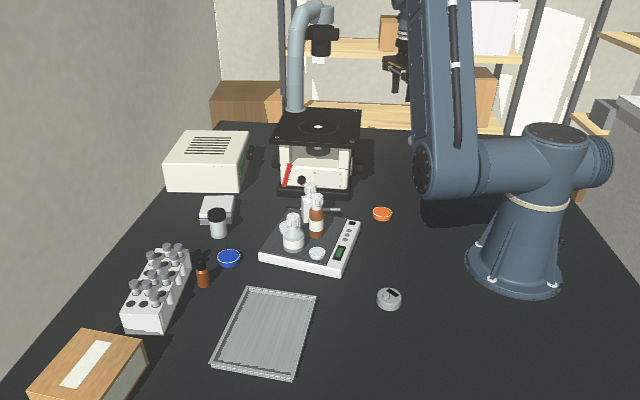

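Top view candidates: the wanted pale dish is at (330,181) and the small dish at (297,220). The orange look-alike is at (408,271) and the blue one at (283,138). The bottles are squat (302,190), square (358,192) and slim (330,205). By description I choose the dish at (330,181). I'll check it in one close crop.

```bash
cat > h.py <<'E'
import numpy as np,cv2
from scipy.spatial.transform import Rotation as R
np.set_printoptions(precision=4,suppress=True)
def ray(c,uv):
    K,E=c["intrinsics"],c["extrinsics"]; d=np.linalg.inv(K)@[uv[0],uv[1],1.]; d=np.array([d[0],-d[1],-d[2]])
    return -E[:3,:3].T@E[:3,3],E[:3,:3].T@d
def unp(c,uv,z):
    o,d=ray(c,uv); return o+d*(z-o[2])/d[2]
def proj(c,P):
    p=np.atleast_2d(P)@c["extrinsics"][:3,:3].T+c["extrinsics"][:3,3]; p=p*[1,-1,-1]; q=p@c["intrinsics"].T; return q[:,:2]/q[:,2:]
def tri(cs,uvs):
    A=np.zeros((3,3));b=np.zeros(3)
    for c,u in zip(cs,uvs):
        o,d=ray(c,u); d=d/np.linalg.norm(d); M=np.eye(3)-np.outer(d,d); A+=M; b+=M@o
    return np.linalg.solve(A,b)
E
python3 - <<'E'
from h import *
from rig import robot
t=robot.camera("top"); s=robot.camera("side")
a=cv2.resize(t["image"][160:255,275:385],None,fx=5,fy=5,interpolation=cv2.INTER_CUBIC)
b=cv2.resize(s["image"][175:280,250:370],None,fx=5,fy=5,interpolation=cv2.INTER_CUBIC)
cv2.imwrite("pics/t1.png",a[:,:,::-1]);cv2.imwrite("pics/s1.png",b[:,:,::-1])
for n,u,z in [("dish",(330,181),.05),("squat",(302,187),.124),("square",(360,187),.138),("slim",(330,201),.148),("small",(297,220),.046),("ap",(490,156.5),.185),("tray",(207,205),.0)]: print(n,unp(t,u,z))
for q in [(164,173),(250,171),(252,238),(163,240)]: print(unp(t,q,.014))
for q in [(287,165),(375,166),(373,250),(284,249)]: print(unp(t,q,.034))
E
```

```text
dish [ 0.5363 -0.0376  0.05  ]
squat [0.5151 0.0279 0.124 ]
square [ 0.4924 -0.0941  0.138 ]
slim [ 0.4706 -0.0258  0.148 ]
small [0.4583 0.0518 0.046 ]
ap [ 0.5035 -0.3632  0.185 ]
tray [0.5362 0.2627 0.    ]
[0.6279 0.3539 0.014 ]
[0.6    0.1479 0.014 ]
[0.4379 0.1635 0.014 ]
[0.4662 0.3701 0.014 ]
[0.595  0.0565 0.034 ]
[ 0.5595 -0.1501  0.034 ]
[ 0.364  -0.1096  0.034 ]
[0.3985 0.0914 0.034 ]
```

View pics/t1.png

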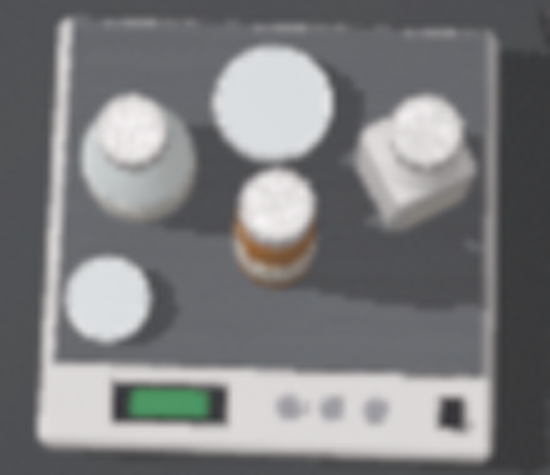

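View pics/s1.png

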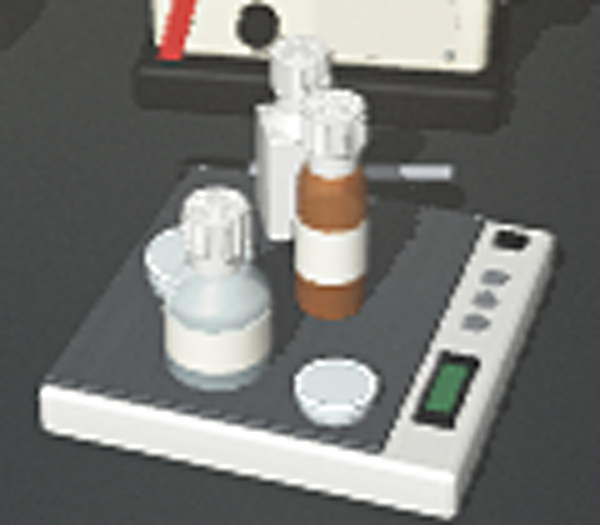

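The crop confirms it. The wanted dish is the large pale one at top (329,180), on the far side. Squat is left with its cap at (301.4,185), square is right with its cap at (360,185.6), and slim is in front with its cap at (330,200). I'll rise, square up the tool and move over the warmer for a wrist look.

>>> move_arm:
  moves: "0 0 -1 0 0 0.264 1;0 0 -1 0 0 0.264 1;0 0 -1 0 0 0.264 1;0 0 -1 0 0 0.264 1"

```text
time: 0.6
position: [0.2521, -0.5725, 0.3354]
tool_rot: [1.0, 0.0, 0.0, 0.002]
ft_force: [0.1, 0.8, -0.6]
grip_width: 0.087
grip_force: 0.0
```

>>> move_arm:
  moves: "0.4 -1 -0.3 0 0 0 1;0.4 -1 -0.3 0 0 0 1;0.4 -1 -0.3 0 0 0 1"

```text
time: 0.9
position: [0.293, -0.4672, 0.3632]
tool_rot: [1.0, 0.003, -0.0, -0.002]
ft_force: [0.5, -0.6, 0.4]
grip_width: 0.0868
grip_force: 0.0
```

>>> move_arm:
  moves: "0.4 -1 0 0 0 0 1;0.4 -1 0 0 0 0 1;0.4 -1 0 0 0 0 1"

```text
time: 1.2
position: [0.3322, -0.3666, 0.3621]
tool_rot: [1.0, 0.003, -0.001, -0.003]
ft_force: [-0.1, -0.1, 0.2]
grip_width: 0.087
grip_force: 0.0
```

>>> move_arm:
  moves: "0.4 -1 0 0 0 0 1;0.4 -1 0 0 0 0 1;0.4 -1 0 0 0 0 1"

```text
time: 1.5
position: [0.372, -0.2677, 0.3623]
tool_rot: [1.0, 0.003, -0.001, -0.002]
ft_force: [-0.3, 0.1, 0.3]
grip_width: 0.087
grip_force: 0.0
```

>>> move_arm:
  moves: "0.4 -1 0 0 0 0 1;0.4 -1 0 0 0 0 1;0.4 -1 0 0 0 0 1"

```text
time: 1.8
position: [0.4123, -0.1686, 0.3626]
tool_rot: [1.0, 0.003, -0.001, -0.001]
ft_force: [-0.0, -1.2, -0.7]
grip_width: 0.0871
grip_force: 0.0
```

>>> move_arm:
  moves: "0.4 -1 0 0 0 0 1;0.4 -1 0 0 0 0 1;0.4 -1 0 0 0 0 1;0.4 -1 0 0 0 0 1;0.4 -1 0 0 0 0 1"

```text
time: 2.3
position: [0.4518, -0.0736, 0.3631]
tool_rot: [1.0, -0.0, -0.001, 0.001]
ft_force: [-0.2, 0.1, -0.4]
grip_width: 0.0869
grip_force: 0.0
```

Run:
```python
from h import *
from rig import robot
import pickle
w=robot.camera("wrist"); cv2.imwrite("pics/w1.png",w["image"][:,:,::-1]); pickle.dump(w,open("w1.p","wb"))
print(robot.get_obs()["position"], -w["extrinsics"][:3,:3].T@w["extrinsics"][:3,3], w["intrinsics"])
```

```text
[ 0.4516 -0.0738  0.3631] [ 0.522  -0.0725  0.5141] [[342.8335   0.     320.4318]
 [  0.     342.8335 199.6437]
 [  0.       0.       1.    ]]
```

View pics/w1.png

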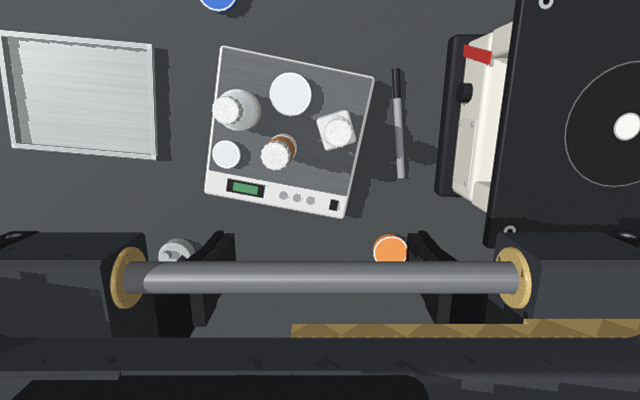

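```bash
cat > fit.py <<'E'
from h import *
from scipy.optimize import least_squares
import pickle
w=pickle.load(open("w1.p","rb"))
t={k:v for k,v in zip(["intrinsics","extrinsics"],[np.array([[458.2067,0,325.4322],[0,458.2067,193.5857],[0,0,1]]),np.array([[-.1582,-.9874,.0013,.0583],[.9657,-.1545,.2086,-.5048],[-.2058,.0342,.978,-1.0047],[0,0,0,1]])])}
obs={"dish":(.05,(329.2,180),(291,94)),"squat":(.124,(301.4,185),(228,110)),"square":(.138,(360.2,185.6),(338,132)),"slim":(.148,(330,200.2),(275,155)),"small":(.046,(296.2,219.1),(226,154)),"ap":(.185,(490,156.5),(627,126))}
E
python3 - <<'E'
from fit import *
im=w["image"].copy()[40:220,195:385]; S=4
big=cv2.resize(im,None,fx=S,fy=S,interpolation=cv2.INTER_CUBIC)
# squash to fit: crop 190x180 -> 760x720 too tall, use 3x
S=3; big=cv2.resize(im,None,fx=S,fy=S,interpolation=cv2.INTER_CUBIC)
a=np.linspace(0,2*np.pi,60)
for n,(z,ut,uw) in obs.items():
    pt,pw=unp(t,ut,z),unp(w,uw,z); print(n,pt[:2],pw[:2],"tri",tri([t,w],[ut,uw]))
    r={"dish":.027,"small":.019}.get(n,.015); m=pw
    c=np.c_[m[0]+r*np.cos(a),m[1]+r*np.sin(a),np.full(60,z)]
    q=(proj(w,c)-[195,40]+.5)*S-.5
    cv2.polylines(big,[np.round(q).astype(int)],True,(255,0,0),1)
    rb={"squat":.025,"slim":.0175}.get(n)
    if rb:
        c=np.c_[m[0]+rb*np.cos(a),m[1]+rb*np.sin(a),np.full(60,.034)]
        cv2.polylines(big,[np.round((proj(w,c)-[195,40]+.5)*S-.5).astype(int)],True,(0,160,0),1)
cv2.imwrite("pics/w1o.png",big[:,:,::-1])
E
```

```text
dish [ 0.5389 -0.0362] [ 0.5397 -0.0347] tri [ 0.5392 -0.0354  0.0507]
squat [0.5197 0.0285] [0.5201 0.029 ] tri [0.5198 0.0287 0.1243]
square [ 0.4953 -0.0951] [ 0.4971 -0.0916] tri [ 0.4964 -0.0936  0.1345]
slim [ 0.4722 -0.0261] [ 0.4737 -0.0241] tri [ 0.473  -0.0251  0.1471]
small [0.4606 0.0533] [0.4616 0.0561] tri [0.4611 0.0543 0.0485]
ap [ 0.5034 -0.3632] [ 0.5055 -0.3609] tri [ 0.505  -0.3659  0.179 ]
```

View pics/w1o.png

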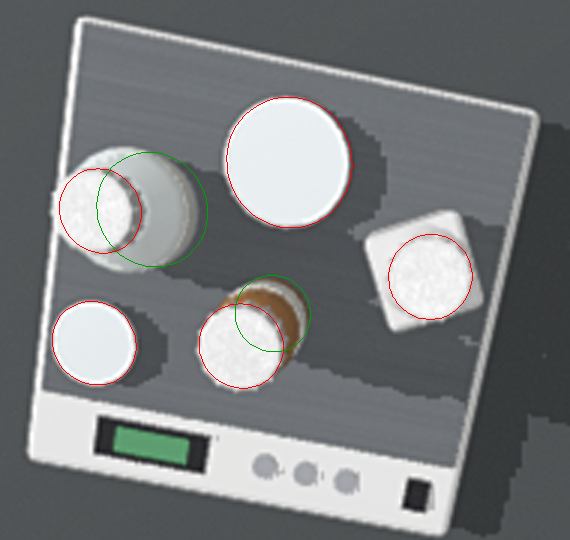

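Circles drawn on the wrist estimates match the caps and dishes closely, and the two cameras agree within about 2–3 mm. I'll take slim first.

>>> move_arm:
  moves: "0.21 -0.49 0.5 0 0 0 0.55;0.21 -0.49 1 0 0 0 0.55;0.21 -0.49 1 0 0 0 0.55;0.21 -0.49 1 0 0 0 0.55"
  squeeze: 25

```text
time: 2.75
position: [0.4708, -0.0237, 0.2607]
tool_rot: [1.0, -0.001, -0.004, -0.001]
ft_force: [-0.1, 0.2, 0.8]
grip_width: 0.0631
grip_force: 0.0
```

>>> move_arm:
  moves: "0 0 0.3 0 0 0 0.55;0 0 0.6 0 0 0 0.55;0 0 0.9 0 0 0 0.55;0 0 0.9 0 0 0 0.55;0 0 0.9 0 0 0 0.55;0 0 0.9 0 0 0 0.55;0 0 0.9 0 0 0 0.55"

```text
time: 3.45
position: [0.4742, -0.0236, 0.1753]
tool_rot: [1.0, -0.0, 0.002, 0.001]
ft_force: [-0.8, -1.5, 0.4]
grip_width: 0.0477
grip_force: 0.0
```

>>> move_arm:
  moves: "-0.01 0.01 0.15 0 0 0 0.55;-0.01 0.01 0.3 0 0 0 0.55;-0.01 0.01 0.44 0 0 0 0.55;-0.01 0.01 0.44 0 0 0 0.55;-0.01 0.01 0.44 0 0 0 0.55;-0.01 0.01 0.44 0 0 0 0.55"

```text
time: 4.05
position: [0.4727, -0.0241, 0.1306]
tool_rot: [1.0, 0.0, 0.001, 0.0]
ft_force: [0.6, -0.6, -0.2]
grip_width: 0.0475
grip_force: 0.0
```

>>> move_arm:
  moves: "0 0 0 0 0 0 0.42;0 0 0 0 0 0 0.38;0 0 0 0 0 0 0.34;0 0 0 0 0 0 0.3;0 0 0 0 0 0 0.25;0 0 0 0 0 0 0.25;0 0 0 0 0 0 0.25;0 0 0 0 0 0 0.25"

```text
time: 4.85
position: [0.472, -0.024, 0.1297]
tool_rot: [1.0, 0.0, 0.0, 0.0]
ft_force: [0.8, -0.8, 3.6]
grip_width: 0.0288
grip_force: 25.0
```

>>> move_arm:
  moves: "0 0 -0.1 0 0 0 0.25;0 0 -0.4 0 0 0 0.25;0 0 -0.7 0 0 0 0.25;0 0 -1 0 0 0 0.25;0 0 -1 0 0 0 0.25;0 0 -1 0 0 0 0.25"

```text
time: 5.45
position: [0.4716, -0.0238, 0.23]
tool_rot: [1.0, 0.0, 0.0, 0.0]
ft_force: [0.5, -0.2, -1.8]
grip_width: 0.0289
grip_force: 25.0
```

>>> move_arm:
  moves: "0.05 -0.2 0 0 0 0 0.25;0.1 -0.45 0 0 0 0 0.25;0.13 -0.7 0 0 0 0 0.25;0.13 -0.95 0 0 0 0 0.25"

```text
time: 5.85
position: [0.4838, 0.0719, 0.2277]
tool_rot: [1.0, -0.0, -0.002, -0.0]
ft_force: [0.2, 0.9, -1.7]
grip_width: 0.0292
grip_force: 25.0
```

>>> move_arm:
  moves: "0 -0.25 0 0 0 0 0.25;0.04 -0.5 0 0 0 0 0.25;0.1 -0.75 0 0 0 0 0.25;0.1 -0.95 0 0 0 0 0.25"

```text
time: 6.25
position: [0.4941, 0.1673, 0.2276]
tool_rot: [1.0, 0.0, -0.002, 0.0]
ft_force: [1.0, 0.2, -1.0]
grip_width: 0.0291
grip_force: 25.0
```

>>> move_arm:
  moves: "0 -0.25 0 0 0 0 0.25;0 -0.5 0 0 0 0 0.25;0 -0.75 0 0 0 0 0.25;0 -0.94 0 0 0 0 0.25;0 -0.94 0 0 0 0 0.25;0 -0.94 0 0 0 0 0.25"

```text
time: 6.85
position: [0.4936, 0.2597, 0.2279]
tool_rot: [1.0, 0.001, -0.002, 0.001]
ft_force: [-0.6, -0.2, -0.7]
grip_width: 0.0293
grip_force: 25.0
```

>>> move_arm:
  moves: "0 0 0.3 0 0 0 0.25;0 0 0.6 0 0 0 0.25;0 0 0.9 0 0 0 0.25;0 0 1 0 0 0 0.25;0 0 1 0 0 0 0.25;0 0 1 0 0 0 0.25;0 0 1 0 0 0 0.25"

```text
time: 7.55
position: [0.496, 0.2602, 0.131]
tool_rot: [1.0, -0.0, 0.001, -0.0]
ft_force: [0.5, 0.1, -1.0]
grip_width: 0.0289
grip_force: 25.0
```

>>> move_arm:
  moves: "0 0 0.15 0 0 0 0.25;0 0 0.25 0 0 0 0.25;0 0 0.29 0 0 0 0.25;0 0 0.29 0 0 0 0.25;0 0 0.3 0 0 0 0.25;0 0 0.31 0 0 0 0.25;0 0 0.31 0 0 0 0.25"

```text
time: 8.25
position: [0.495, 0.2602, 0.0988]
tool_rot: [1.0, 0.0, 0.0, -0.0]
ft_force: [-0.2, -0.7, -0.4]
grip_width: 0.0292
grip_force: 25.0
```

>>> move_arm:
  moves: "0 0 0.01 0 0 0 0.25;0 0 0.02 0 0 0 0.25;0 0 0.02 0 0 0 0.25;0 0 0.02 0 0 0 0.25"

```text
time: 8.65
position: [0.4959, 0.2603, 0.0987]
tool_rot: [1.0, 0.0, 0.002, -0.0]
ft_force: [-0.8, -0.9, 10.8]
grip_width: 0.0288
grip_force: 25.0
```

>>> move_arm:
  moves: "0 0 -0.01 0 0 0 0.35;0 0 -0.01 0 0 0 0.4;0 0 -0.01 0 0 0 0.5;0 0 -0.01 0 0 0 0.55;0 0 -0.2 0 0 0 0.55;0 0 -0.6 0 0 0 0.55;0 0 -1 0 0 0 0.55;0 0 -1 0 0 0 0.55;0 0 -1 0 0 0 0.55"

```text
time: 9.55
position: [0.4952, 0.2602, 0.1973]
tool_rot: [1.0, 0.0, 0.001, -0.0]
ft_force: [-0.2, 0.7, 0.4]
grip_width: 0.0479
grip_force: 0.0
```

>>> move_arm:
  moves: "0.1 0.5 0 0 0 0 0.55;0.2 0.9 0 0 0 0 0.55;0.2 0.9 0 0 0 0 0.55"

```text
time: 9.85
position: [0.515, 0.166, 0.1947]
tool_rot: [1.0, -0.002, -0.002, 0.001]
ft_force: [0.1, -0.1, 0.3]
grip_width: 0.048
grip_force: 0.0
```

>>> move_arm:
  moves: "0.05 0.5 0 0 0 0 0.55;0.05 0.9 0 0 0 0 0.55;0.05 0.9 0 0 0 0 0.55"

```text
time: 10.15
position: [0.5191, 0.0766, 0.1949]
tool_rot: [1.0, -0.002, -0.002, 0.0]
ft_force: [-0.5, -0.1, -0.2]
grip_width: 0.0479
grip_force: 0.0
```

>>> move_arm:
  moves: "0 0.4 0 0 0 0 0.55;0 0.51 0 0 0 0 0.55;0 0.51 0.3 0 0 0 0.55;0 0.51 0.5 0 0 0 0.55;0 0.51 0.5 0 0 0 0.55;0 0.51 0.5 0 0 0 0.55;0 0.51 0.5 0 0 0 0.55"

```text
time: 10.85
position: [0.5204, 0.0297, 0.1472]
tool_rot: [1.0, 0.0, 0.001, -0.0]
ft_force: [-0.1, -0.4, -0.0]
grip_width: 0.0479
grip_force: 0.0
```

>>> move_arm:
  moves: "0 0 0.15 0 0 0 0.55;0 0.01 0.3 0 0 0 0.55;0 0.01 0.4 0 0 0 0.55;0 0.01 0.4 0 0 0 0.55;0 0.01 0.4 0 0 0 0.42;0 0.01 0.4 0 0 0 0.38;0 0.01 0.4 0 0 0 0.34;0 0.01 0.4 0 0 0 0.3;0 0.01 0.4 0 0 0 0.25;0 0.01 0.4 0 0 0 0.25;0 0.01 0.4 0 0 0 0.25;0 0.01 0.4 0 0 0 0.25"

```text
time: 12.05
position: [0.5202, 0.0281, 0.107]
tool_rot: [1.0, -0.0, 0.001, -0.0]
ft_force: [-0.2, 1.1, 4.8]
grip_width: 0.0292
grip_force: 24.9
```

>>> move_arm:
  moves: "0 0 -0.1 0 0 0 0.25;0 0 -0.4 0 0 0 0.25;0 0 -0.7 0 0 0 0.25;0 0 -1 0 0 0 0.25;0 0 -1 0 0 0 0.25;0 0 -1 0 0 0 0.25"

```text
time: 12.65
position: [0.5196, 0.0279, 0.2069]
tool_rot: [1.0, 0.0, 0.0, 0.0]
ft_force: [-0.4, -0.8, -1.3]
grip_width: 0.0294
grip_force: 24.9
```

>>> move_arm:
  moves: "0.05 -0.2 0 0 0 0 0.25;0.1 -0.45 0 0 0 0 0.25;0.2 -0.7 0 0 0 0 0.25;0.25 -0.95 0 0 0 0 0.25"

```text
time: 13.05
position: [0.5441, 0.1236, 0.2045]
tool_rot: [1.0, -0.0, -0.002, 0.0]
ft_force: [0.2, 0.2, -0.6]
grip_width: 0.0291
grip_force: 24.9
```

>>> move_arm:
  moves: "0 -0.25 0 0 0 0 0.25;0.1 -0.5 0 0 0 0 0.25;0.1 -0.75 0 0 0 0 0.25;0.1 -0.82 0 0 0 0 0.25;0.1 -0.82 0 0 0 0 0.25"

```text
time: 13.55
position: [0.5534, 0.2055, 0.2048]
tool_rot: [1.0, 0.001, -0.002, 0.001]
ft_force: [0.5, 0.1, -0.7]
grip_width: 0.0292
grip_force: 24.9
```

>>> move_arm:
  moves: "0 0 0.3 0 0 0 0.25;0 0 0.6 0 0 0 0.25;0 0 0.9 0 0 0 0.25;0 0 1 0 0 0 0.25;0 0 1 0 0 0 0.25;0 0 1 0 0 0 0.25;0 0 1 0 0 0 0.25"

```text
time: 14.25
position: [0.5561, 0.205, 0.1081]
tool_rot: [1.0, -0.0, 0.002, -0.0]
ft_force: [0.5, -0.2, -1.7]
grip_width: 0.0294
grip_force: 24.9
```

>>> move_arm:
  moves: "0 0 0.15 0 0 0 0.25;0 0 0.23 0 0 0 0.25;0 0 0.27 0 0 0 0.25;0 0 0.28 0 0 0 0.25;0 0 0.29 0 0 0 0.25;0 0 0.29 0 0 0 0.25"

```text
time: 14.85
position: [0.555, 0.2051, 0.0778]
tool_rot: [1.0, 0.0, 0.0, -0.0]
ft_force: [0.2, 0.1, -0.2]
grip_width: 0.029
grip_force: 24.9
```

>>> move_arm:
  moves: "0 0 0.01 0 0 0 0.25;0 0 0.02 0 0 0 0.25;0 0 0.03 0 0 0 0.25;0 0 0.03 0 0 0 0.25"

```text
time: 15.25
position: [0.5558, 0.2053, 0.076]
tool_rot: [1.0, 0.0, 0.001, -0.0]
ft_force: [-0.9, 0.0, 5.1]
grip_width: 0.0293
grip_force: 24.8
```

>>> move_arm:
  moves: "0 0 -0.01 0 0 0 0.35;0 0 -0.01 0 0 0 0.4;0 0 -0.01 0 0 0 0.5;0 0 -0.01 0 0 0 0.55;0 0 -0.2 0 0 0 0.55;0 0 -0.6 0 0 0 0.55;0 0 -1 0 0 0 0.55;0 0 -1 0 0 0 0.55;0 0 -1 0 0 0 0.55"

```text
time: 16.15
position: [0.5552, 0.2051, 0.1755]
tool_rot: [1.0, 0.0, 0.001, -0.0]
ft_force: [-1.2, 0.3, 0.2]
grip_width: 0.0481
grip_force: 0.0
```

>>> move_arm:
  moves: "-0.2 0.5 0 0 0 0 0.55;-0.2 1 0 0 0 0 0.55;-0.2 1 0 0 0 0 0.55"

```text
time: 16.45
position: [0.533, 0.1008, 0.1727]
tool_rot: [1.0, -0.002, -0.002, 0.001]
ft_force: [-0.3, 0.9, -0.5]
grip_width: 0.0475
grip_force: 0.0
```

>>> move_arm:
  moves: "-0.2 0.5 0 0 0 0 0.55;-0.2 1 0 0 0 0 0.55;-0.2 1 0 0 0 0 0.55"

```text
time: 16.75
position: [0.5143, 0.0009, 0.1732]
tool_rot: [1.0, -0.003, -0.001, 0.0]
ft_force: [0.6, -0.7, 0.1]
grip_width: 0.048
grip_force: 0.0
```

>>> move_arm:
  moves: "-0.19 0.5 0 0 0 0 0.55;-0.19 0.98 0 0 0 0 0.55;-0.19 0.98 0 0 0 0 0.55;-0.19 0.98 0 0 0 0 0.55;-0.19 0.98 0 0 0 0 0.55;-0.19 0.98 0 0 0 0 0.55"

```text
time: 17.35
position: [0.4956, -0.0911, 0.1741]
tool_rot: [1.0, 0.001, -0.001, -0.0]
ft_force: [-0.2, -0.8, -0.0]
grip_width: 0.048
grip_force: 0.0
```

>>> move_arm:
  moves: "0.01 0.02 0.15 0 0 0 0.55;0.01 0.02 0.35 0 0 0 0.55;0.01 0.02 0.53 0 0 0 0.55;0.01 0.02 0.53 0 0 0 0.55;0.01 0.02 0.53 0 0 0 0.42;0.01 0.02 0.53 0 0 0 0.38;0.01 0.02 0.53 0 0 0 0.34;0.01 0.02 0.53 0 0 0 0.3;0.01 0.02 0.53 0 0 0 0.25;0.01 0.02 0.53 0 0 0 0.25;0.01 0.02 0.53 0 0 0 0.25;0.01 0.02 0.53 0 0 0 0.25"

```text
time: 18.55
position: [0.4974, -0.0948, 0.1223]
tool_rot: [1.0, -0.0, 0.001, -0.0]
ft_force: [0.3, 3.0, 5.6]
grip_width: 0.0291
grip_force: 24.9
```

>>> move_arm:
  moves: "0 0 -0.1 0 0 0 0.25;0 0 -0.4 0 0 0 0.25;0 0 -0.7 0 0 0 0.25;0 0 -1 0 0 0 0.25;0 0 -1 0 0 0 0.25;0 0 -1 0 0 0 0.25"

```text
time: 19.15
position: [0.4966, -0.0951, 0.222]
tool_rot: [1.0, 0.0, 0.0, 0.0]
ft_force: [-0.7, 0.2, -0.6]
grip_width: 0.0294
grip_force: 25.0
```

>>> move_arm:
  moves: "0.05 -0.2 0 0 0 0 0.25;0.1 -0.45 0 0 0 0 0.25;0.15 -0.7 0 0 0 0 0.25;0.2 -1 0 0 0 0 0.25"

```text
time: 19.55
position: [0.5156, 0.0056, 0.2196]
tool_rot: [1.0, -0.001, -0.002, -0.0]
ft_force: [-0.2, 0.3, -0.5]
grip_width: 0.0291
grip_force: 25.0
```

>>> move_arm:
  moves: "0.05 -0.3 0 0 0 0 0.25;0.1 -0.6 0 0 0 0 0.25;0.15 -0.8 0 0 0 0 0.25;0.2 -1 0 0 0 0 0.25"

```text
time: 19.95
position: [0.5353, 0.1061, 0.2194]
tool_rot: [1.0, 0.0, -0.002, 0.0]
ft_force: [-0.3, 0.1, -1.8]
grip_width: 0.0289
grip_force: 25.0
```

>>> move_arm:
  moves: "0.05 -0.3 0 0 0 0 0.25;0.1 -0.6 0 0 0 0 0.25;0.15 -0.8 0 0 0 0 0.25;0.2 -1 0 0 0 0 0.25"

```text
time: 20.35
position: [0.5554, 0.2058, 0.2191]
tool_rot: [1.0, 0.0, -0.002, 0.001]
ft_force: [-0.0, 0.2, -1.2]
grip_width: 0.0292
grip_force: 25.0
```

>>> move_arm:
  moves: "0 -0.3 0 0 0 0 0.25;0 -0.6 0 0 0 0 0.25;0 -0.8 0 0 0 0 0.25;0.03 -1 0 0 0 0 0.25;0.03 -1 0 0 0 0 0.25"

```text
time: 20.85
position: [0.5586, 0.3069, 0.219]
tool_rot: [1.0, 0.001, -0.002, 0.0]
ft_force: [0.5, 0.3, -1.6]
grip_width: 0.0295
grip_force: 25.0
```

>>> move_arm:
  moves: "0 -0.1 0 0 0 0 0.25;0 -0.1 0.3 0 0 0 0.25;0 -0.1 0.6 0 0 0 0.25;0 -0.1 0.9 0 0 0 0.25;0 -0.1 1 0 0 0 0.25;0 -0.1 1 0 0 0 0.25;0 -0.1 1 0 0 0 0.25;0 -0.1 1 0 0 0 0.25"

```text
time: 21.65
position: [0.5611, 0.3154, 0.1234]
tool_rot: [1.0, -0.0, 0.002, -0.001]
ft_force: [-0.3, 0.0, -1.8]
grip_width: 0.0293
grip_force: 25.0
```

>>> move_arm:
  moves: "0 0 0.15 0 0 0 0.25;0 0 0.23 0 0 0 0.25;0 0 0.28 0 0 0 0.25;0 0 0.29 0 0 0 0.25;0 0 0.3 0 0 0 0.25;0 0 0.31 0 0 0 0.25;0 0 0.32 0 0 0 0.25;0 0 0.32 0 0 0 0.25"

```text
time: 22.45
position: [0.5601, 0.3153, 0.0914]
tool_rot: [1.0, 0.0, 0.001, -0.0]
ft_force: [-1.6, -0.6, 7.1]
grip_width: 0.0292
grip_force: 24.9
```

>>> move_arm:
  moves: "0 0 -0.01 0 0 0 0.35;0 0 -0.01 0 0 0 0.4;0 0 -0.01 0 0 0 0.5;0 0 -0.01 0 0 0 0.55;0 0 -0.2 0 0 0 0.55;0 0 -0.6 0 0 0 0.55;0 0 -1 0 0 0 0.55;0 0 -1 0 0 0 0.55;0 0 -1 0 0 0 0.55"

```text
time: 23.35
position: [0.5603, 0.3152, 0.1906]
tool_rot: [1.0, 0.0, 0.001, -0.0]
ft_force: [-0.6, -0.7, -0.7]
grip_width: 0.048
grip_force: 0.0
```

>>> move_arm:
  moves: "-0.1 0.5 -0.4 0 0 0 0.55;-0.1 1 -0.4 0 0 0 0.55;-0.1 1 -0.4 0 0 0 0.55"

```text
time: 23.65
position: [0.5488, 0.2114, 0.2287]
tool_rot: [1.0, -0.001, -0.001, 0.001]
ft_force: [-0.2, -0.3, -0.1]
grip_width: 0.048
grip_force: 0.0
```

>>> move_arm:
  moves: "-0.1 0.5 0 0 0 0 0.55;-0.1 1 0 0 0 0 0.55;-0.1 1 0 0 0 0 1"

```text
time: 23.95
position: [0.5388, 0.1103, 0.2277]
tool_rot: [1.0, -0.003, -0.002, 0.001]
ft_force: [0.9, 0.0, -0.2]
grip_width: 0.0513
grip_force: 0.0
```

>>> move_arm:
  moves: "0 0.5 0 0 0 0 1;0 1 0 0 0 0 1;0 1 0 0 0 0 1;0 1 0 0 0 0 1;0 1 0 0 0 0 1"

```text
time: 24.45
position: [0.5393, 0.0165, 0.2286]
tool_rot: [1.0, 0.0, -0.001, -0.001]
ft_force: [-0.3, 0.0, -0.1]
grip_width: 0.0839
grip_force: 0.0
```

Run:
```python
from h import *
from rig import robot
import pickle
w=robot.camera("wrist"); cv2.imwrite("pics/w2.png",w["image"][:,:,::-1]); pickle.dump(w,open("w2.p","wb"))
print(robot.get_obs()["position"], proj(w,[.5393,-.0354,.05]))
```

```text
[0.5394 0.0168 0.2288] [[374.6681 182.0431]]
```

View pics/w2.png

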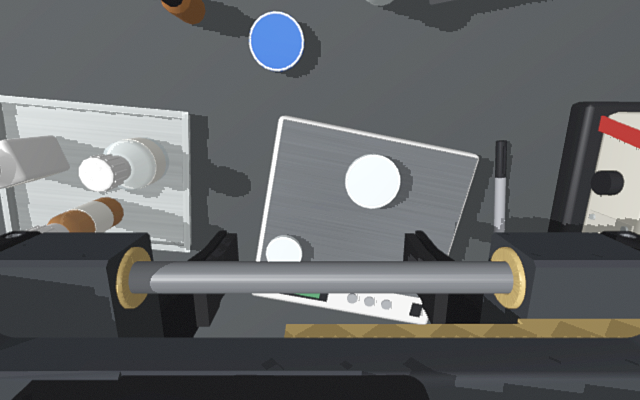

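The bottles all stand in the tray; only their perspective lean shows. The dish is at (373,181), within 1 mm of my estimate. Next I take the dish.

>>> move_arm:
  moves: "0 0.3 0 0 0 0 1;0 0.51 0 0 0 0 1;0 0.51 0.5 0 0 0 1;0 0.51 1 0 0 0 1;0 0.51 1 0 0 0 1;0 0.51 1 0 0 0 1"

```text
time: 25.1
position: [0.5395, -0.0345, 0.1291]
tool_rot: [1.0, 0.001, -0.001, -0.0]
ft_force: [-0.7, 0.3, 0.9]
grip_width: 0.0875
grip_force: 0.0
```

>>> move_arm:
  moves: "0 0 0.2 0 0 0 1;0 0 0.4 0 0 0 1;0 0 0.6 0 0 0 1;0 0 0.65 0 0 0 1;0 0 0.65 0 0 0 1;0 0 0.65 0 0 0 1"

```text
time: 25.7
position: [0.5415, -0.036, 0.0667]
tool_rot: [1.0, 0.0, 0.002, 0.001]
ft_force: [0.4, 0.1, -0.1]
grip_width: 0.087
grip_force: 0.0
```

>>> move_arm:
  moves: "-0.01 0 0.09 0 0 0 1;-0.01 0 0.18 0 0 0 1;-0.01 0 0.18 0 0 0 1;-0.01 0 0.18 0 0 0 0.75;-0.01 0 0.18 0 0 0 0.7;-0.01 0 0.18 0 0 0 0.65;-0.01 0 0.18 0 0 0 0.6;-0.01 0 0.18 0 0 0 0.55;-0.01 0 0.18 0 0 0 0.55;-0.01 0 0.18 0 0 0 0.55;-0.01 0 0.18 0 0 0 0.55"
  squeeze: 15

```text
time: 26.8
position: [0.5388, -0.0359, 0.0466]
tool_rot: [1.0, 0.0, 0.0, -0.0]
ft_force: [0.3, 0.6, 1.1]
grip_width: 0.0535
grip_force: 15.0
```

>>> move_arm:
  moves: "0 0 -0.05 0 0 0 0.55;0 0 -0.2 0 0 0 0.55;0 0 -0.45 0 0 0 0.55;0 0 -0.7 0 0 0 0.55;0 0 -0.9 0 0 0 0.55;0 0 -1 0 0 0 0.55;0 0 -1 0 0 0 0.55"

```text
time: 27.5
position: [0.5397, -0.0361, 0.148]
tool_rot: [1.0, 0.0, 0.002, 0.0]
ft_force: [0.6, 0.3, -0.5]
grip_width: 0.0534
grip_force: 15.0
```

>>> move_arm:
  moves: "0 0 -0.2 0 0 0 0.55;0 0 -0.45 0 0 0 0.55;0 0 -0.7 0 0 0 0.55;0 0 -0.9 0 0 0 0.55;0 0 -1 0 0 0 0.55;0 0 -1 0 0 0 0.55"

```text
time: 28.1
position: [0.5392, -0.036, 0.2469]
tool_rot: [1.0, 0.0, 0.001, 0.0]
ft_force: [-0.5, 0.6, -0.9]
grip_width: 0.0537
grip_force: 15.0
```

>>> move_arm:
  moves: "-0.02 0.15 -0.2 0 0 0 0.55;-0.05 0.35 -0.3 0 0 0 0.55;-0.07 0.6 -0.3 0 0 0 0.55;-0.1 0.85 -0.3 0 0 0 0.55;-0.1 1 -0.3 0 0 0 0.55;-0.1 1 -0.3 0 0 0 0.55"

```text
time: 28.7
position: [0.5285, -0.1374, 0.2751]
tool_rot: [1.0, -0.001, -0.001, -0.0]
ft_force: [0.1, 1.0, -0.1]
grip_width: 0.0535
grip_force: 15.0
```

>>> move_arm:
  moves: "-0.02 0.15 0 0 0 0 0.55;-0.05 0.35 0 0 0 0 0.55;-0.07 0.6 0 0 0 0 0.55;-0.1 0.85 0 0 0 0 0.55;-0.1 1 0 0 0 0 0.55;-0.1 1 0 0 0 0 0.55;-0.1 1 0 0 0 0 0.55;-0.1 1 0 0 0 0 0.55"

```text
time: 29.5
position: [0.5188, -0.2346, 0.2764]
tool_rot: [1.0, 0.001, -0.0, -0.001]
ft_force: [0.4, 0.5, -0.8]
grip_width: 0.0534
grip_force: 15.0
```

Run:
```python
from h import *
from rig import robot
import pickle
w=robot.camera("wrist"); cv2.imwrite("pics/w3.png",w["image"][:,:,::-1]); pickle.dump(w,open("w3.p","wb"))
print(robot.get_obs()["position"], proj(w,[.5045,-.362,.185]))
```

```text
[ 0.5189 -0.2346  0.2765] [[492.6923 225.5708]]
```

View pics/w3.png

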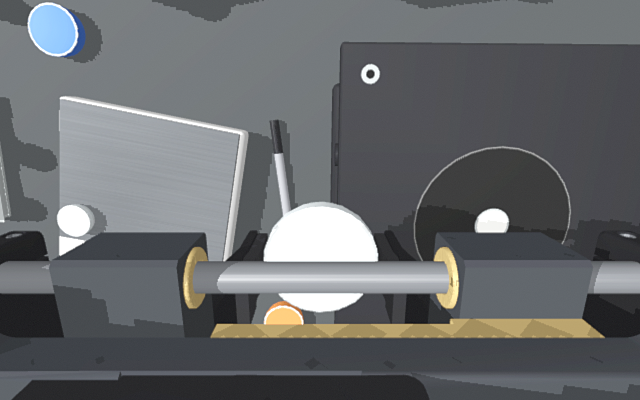

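The held dish is at about (321,257). The stage ring is centred at about (492.5,225), which agrees with the aperture estimate. Next I measure the dish's offset in the grip.

Run:
```python
from h import *
import pickle
w=pickle.load(open("w3.p","rb")); z=.2765+.0034
print(unp(w,(321,257.5),z), unp(w,(492.5,225),.185))
a=np.linspace(0,2*np.pi,360)
for x in (.517,.519,.521):
    q=proj(w,np.c_[x+.027*np.cos(a),-.2346+.027*np.sin(a),np.full(360,z)]); print(x,q.min(0),q.max(0))
g=w["image"][:,:,:].astype(int); print(g[196:210,321].sum(1), g[300:320,321].sum(1)); r=g[255].sum(1); print(r[258:272],r[370:384])
```

```text
[ 0.5217 -0.2338  0.2799] [ 0.5049 -0.3618  0.185 ]
0.517 [265.1124 211.8176] [380.1405 317.2697]
0.519 [264.9375 207.5455] [380.335  313.6759]
0.521 [264.7614 203.2448] [380.5307 310.0601]
[362 358 356 356 345 432 631 643 633 629 717 765 765 765] [765 765 765 765 765 765 765 765 765 765 765 707 475 346 348 360 358 359
 357 359]
[146 138 135 128 113 287 619 748 762 765 765 765 765 765] [765 765 765 765 765 752 764 721 302 100 133 137 147 142]
```

>>> move_arm:
  moves: "-0.02 0.15 0 0 0 0 0.55;-0.05 0.35 0 0 0 0 0.55;-0.07 0.6 0 0 0 0 0.55;-0.1 0.85 0 0 0 0 0.55;-0.1 1 0 0 0 0 0.55;-0.1 1 0 0 0 0 0.55"

```text
time: 30.15
position: [0.5088, -0.3383, 0.2764]
tool_rot: [1.0, -0.001, 0.0, 0.001]
ft_force: [0.2, 0.7, -1.0]
grip_width: 0.0533
grip_force: 15.0
```

>>> move_arm:
  moves: "-0.02 0.1 0 0 0 0 0.55;-0.05 0.2 0 0 0 0 0.55;-0.05 0.28 0 0 0 0 0.55;-0.05 0.28 0.2 0 0 0 0.55;-0.05 0.28 0.4 0 0 0 0.55;-0.05 0.28 0.55 0 0 0 0.55;-0.05 0.28 0.6 0 0 0 0.55;-0.05 0.28 0.6 0 0 0 0.55;-0.05 0.28 0.6 0 0 0 0.55;-0.05 0.28 0.6 0 0 0 0.55"

```text
time: 31.15
position: [0.5044, -0.3644, 0.2177]
tool_rot: [1.0, 0.0, 0.001, 0.001]
ft_force: [0.8, -0.1, 0.5]
grip_width: 0.0533
grip_force: 15.0
```

>>> move_arm:
  moves: "-0.01 -0.01 0.08 0 0 0 0.55;-0.01 -0.01 0.14 0 0 0 0.55;-0.01 -0.01 0.16 0 0 0 0.55;-0.01 -0.01 0.17 0 0 0 0.55;-0.01 -0.01 0.18 0 0 0 0.55;-0.01 -0.01 0.18 0 0 0 0.55;-0.01 -0.01 0.18 0 0 0 0.55"

```text
time: 31.85
position: [0.503, -0.3631, 0.1987]
tool_rot: [1.0, 0.0, 0.0, 0.0]
ft_force: [-0.4, 0.1, -0.8]
grip_width: 0.0534
grip_force: 15.0
```

>>> move_arm:
  moves: "0 0 0.005 0 0 0 0.55;0 0 0.01 0 0 0 0.55;0 0 0.015 0 0 0 0.55;0 0 0.015 0 0 0 0.55"

```text
time: 32.25
position: [0.5029, -0.363, 0.1976]
tool_rot: [1.0, 0.0, 0.0, 0.0]
ft_force: [-0.4, -0.1, 3.4]
grip_width: 0.0537
grip_force: 15.0
```

Run:
```python
from h import *
from rig import robot
t=robot.camera("top"); s=robot.camera("side")
a=cv2.resize(t["image"][110:210,420:580],None,fx=3,fy=3,interpolation=cv2.INTER_CUBIC)
b=cv2.resize(s["image"][85:185,250:410],None,fx=3,fy=3,interpolation=cv2.INTER_CUBIC)
cv2.imwrite("pics/p1.png",np.vstack([a,b])[:,:,::-1]); print(robot.get_obs()["position"],robot.get_obs()["ft_force"])
```

```text
[ 0.503  -0.363   0.1976] [-0.3662  0.0695  4.8941]
```

View pics/p1.png

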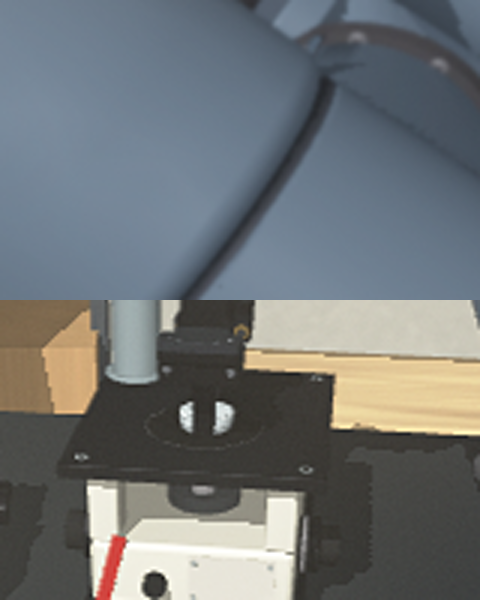

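>>> move_arm:
  moves: "0 0 0 0 0 0 0.65;0 0 0 0 0 0 0.72;0 0 0 0 0 0 0.8;0 0 0 0 0 0 0.9;0 0 0 0 0 0 1;0 0 0 0 0 0 1;0 0 -0.2 0 0 0 1;0 0 -0.6 0 0 0 1;0 0 -1 0 0 0 1;0 0 -1 0 0 0 1;0 0 -1 0 0 0 1"

```text
time: 33.45
position: [0.5032, -0.3632, 0.2983]
tool_rot: [1.0, 0.0, 0.001, 0.001]
ft_force: [-0.4, -0.1, -0.8]
grip_width: 0.087
grip_force: 0.0
```

>>> move_arm:
  moves: "-0.4 -0.4 -0.2 0 0 0 1;-0.7 -0.7 -0.4 0 0 0 1;-0.7 -0.7 -0.4 0 0 0 1;-0.7 -0.7 -0.4 0 0 0 1;-0.7 -0.7 -0.4 0 0 0 1"

```text
time: 33.95
position: [0.4332, -0.2934, 0.3362]
tool_rot: [1.0, -0.0, -0.0, -0.0]
ft_force: [-0.1, 1.0, -0.4]
grip_width: 0.0866
grip_force: 0.0
```

Run:
```python
from h import *
from rig import robot
import pickle
w=robot.camera("wrist"); pickle.dump(w,open("w4.p","wb"))
q=proj(w,[[.5048,-.3625,.185],[.5048,-.3625,.201]]); u,v=np.round(q[0]).astype(int); print(robot.get_obs()["position"],q)
u0,v0=max(u-110,0),max(v-80,0)
cv2.imwrite("pics/w4.png",cv2.resize(w["image"][v0:v+80,u0:u+110],None,fx=3,fy=3)[:,:,::-1]); print(u0,v0)
```

```text
[ 0.4333 -0.2936  0.336 ] [[402.9811 106.5575]
 [407.5878 106.4529]]
293 27
```

View pics/w4.png

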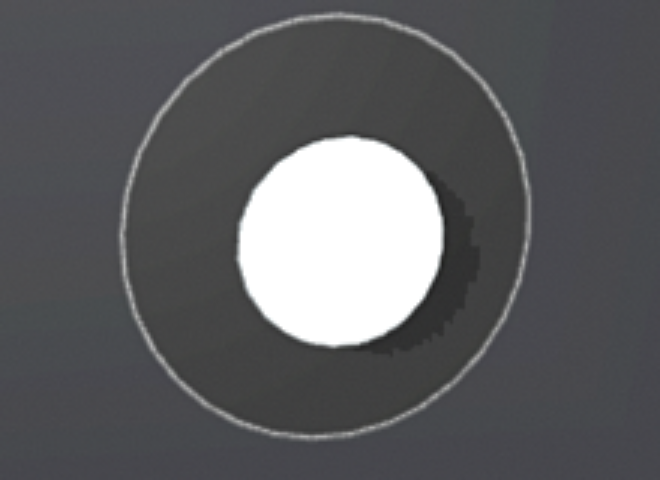

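```bash
cat > ringfit.py <<'E'
from h import *
from scipy.optimize import least_squares
a=np.linspace(0,2*np.pi,720)
def bb(w,c,r,z):
    q=proj(w,np.c_[c[0]+r*np.cos(a),c[1]+r*np.sin(a),np.full(720,z)]); return np.r_[q.min(0),q.max(0)]
def fit(w,b,r,z):
    s=least_squares(lambda p:bb(w,p[:2],p[2],z)-b,[.5,-.36,r]); return s.x,s.fun
E
python3 - <<'E'
from ringfit import *
import pickle
w=pickle.load(open("w4.p","rb"))
f=lambda x0,y0,x1,y1: (np.array([x0,y0,x1,y1])+.5)/3-.5+[293,27,293,27]
print("ring",fit(w,f(121,13,530,438),.058,.185)); print("dish",fit(w,f(238,136,444,348),.027,.201))
d=cv2.findContours((w["image"].min(2)>235).astype(np.uint8)[:190,340:460],0,1)[0]; d=max(d,key=len); print(cv2.boundingRect(d),cv2.fitEllipse(d))
print("R cam",w["extrinsics"])
E
```

```text
ring (array([ 0.5057, -0.3607,  0.0578]), array([-0.0955,  0.0874,  0.0949, -0.0968]))
dish (array([ 0.5034, -0.3615,  0.0276]), array([ 0.0657, -0.0619, -0.0655,  0.0652]))
(33, 73, 67, 69) ((66.15447998046875, 106.98886108398438), (64.70882415771484, 69.01851654052734), 35.814453125)
R cam [[-0.0006 -1.     -0.0007 -0.2918]
 [ 0.9664 -0.0004 -0.2571 -0.3612]
 [ 0.2571 -0.0009  0.9664 -0.6006]
 [ 0.      0.      0.      1.    ]]
```

>>> move_arm:
  moves: "0 0.4 0 0 0 0 1;0 0.69 0 0 0 0 1;0 0.69 0 0 0 0 1;0 0.69 0 0 0 0 1;0 0.69 0 0 0 0 1;0 0.69 0 0 0 0 1"

```text
time: 34.6
position: [0.433, -0.361, 0.3367]
tool_rot: [1.0, 0.001, -0.0, -0.001]
ft_force: [0.1, 0.8, 0.1]
grip_width: 0.0872
grip_force: 0.0
```

Run:
```python
from ringfit import *
from rig import robot
w=robot.camera("wrist"); print(robot.get_obs()["position"]); g=w["image"].min(2).astype(np.uint8)
for th in (120,240):
    C=cv2.findContours((g>th).astype(np.uint8)[:225],0,1)[0]
    for c in sorted(C,key=lambda c:-cv2.contourArea(cv2.convexHull(c)))[:2]: 
        x,y,W,H=cv2.boundingRect(c); b=np.array([x-.5,y-.5,x+W-.5,y+H-.5])
        print(th,b,"asring",fit(w,b,.058,.185)[0],"asdish",*fit(w,b,.027,.201))
cv2.imwrite("pics/w5.png",w["image"][:,:,::-1])
```

```text
[ 0.433 -0.361  0.337]
120 [ -0.5  -0.5 181.5 212.5] asring [ 0.4995 -0.1638  0.0825] asdish [ 0.4997 -0.1741  0.0781] [-6.7311  6.2272  6.8936 -7.1966]
120 [252.5  30.5 389.5 172.5] asring [ 0.5058 -0.3602  0.0582] asdish [ 0.5057 -0.3602  0.0551] [ 0.0724 -0.0663 -0.0724  0.0735]
240 [289.5  72.5 355.5 141.5] asring [ 0.5036 -0.3615  0.0283] asdish [ 0.5035 -0.3614  0.0268] [-0.1636  0.1541  0.1635 -0.162 ]
240 [ -0.5 161.5 139.5 210.5] asring [ 0.4328 -0.1323  0.0434] asdish [ 0.4365 -0.1443  0.0411] [ 21.1579 -21.4283 -21.4366  23.0256]
```

The dish sits about 2.2 mm (x) and 1 mm (y) off the ring centre, and two frames agree on this. It is a cheap fix: regrasp, lift slightly, shift and set down.

>>> move_arm:
  moves: "0.4 0 0 0 0 0 1;0.7 0.01 0 0 0 0 1;0.7 0.01 0.3 0 0 0 1;0.7 0.01 0.7 0 0 0 1;0.7 0.01 0.7 0 0 0 1;0.7 0.01 0.7 0 0 0 1;0.7 0.01 0.7 0 0 0 1"

```text
time: 35.35
position: [0.5038, -0.3637, 0.2694]
tool_rot: [1.0, 0.0, 0.001, 0.001]
ft_force: [0.5, 1.3, -0.5]
grip_width: 0.0873
grip_force: 0.0
```

>>> move_arm:
  moves: "0 0 0.2 0 0 0 1;0 0 0.4 0 0 0 1;0 0 0.55 0 0 0 1;0 0 0.6 0 0 0 1;0 0 0.6 0 0 0 1;0 0 0.6 0 0 0 1;0 0 0.6 0 0 0 1"

```text
time: 36.05
position: [0.5036, -0.3636, 0.2086]
tool_rot: [1.0, 0.0, 0.001, 0.001]
ft_force: [-0.6, 0.3, 0.1]
grip_width: 0.087
grip_force: 0.0
```

>>> move_arm:
  moves: "0 0 0.05 0 0 0 1;0 0 0.1 0 0 0 1;0 0 0.1 0 0 0 1;0 0 0.1 0 0 0 0.75;0 0 0.1 0 0 0 0.7;0 0 0.1 0 0 0 0.65;0 0 0.1 0 0 0 0.6;0 0 0.1 0 0 0 0.55;0 0 0.1 0 0 0 0.55;0 0 0.1 0 0 0 0.55;0 0 0.1 0 0 0 0.55"

```text
time: 37.15
position: [0.5029, -0.3629, 0.197]
tool_rot: [1.0, 0.0, 0.0, 0.0]
ft_force: [0.4, -0.1, -1.2]
grip_width: 0.0536
grip_force: 15.0
```

>>> move_arm:
  moves: "0 0 -0.02 0 0 0 0.55;0 0 -0.05 0 0 0 0.55;0 0 -0.05 0 0 0 0.55;0.01 -0.01 -0.05 0 0 0 0.55;0.022 -0.016 -0.05 0 0 0 0.55;0.022 -0.016 -0.05 0 0 0 0.55;0.022 -0.016 -0.05 0 0 0 0.55;0.022 -0.016 -0.05 0 0 0 0.55"

```text
time: 37.95
position: [0.5051, -0.3613, 0.202]
tool_rot: [1.0, 0.0, -0.0, -0.0]
ft_force: [-0.4, -0.6, -1.1]
grip_width: 0.0535
grip_force: 15.0
```

>>> move_arm:
  moves: "0 0 0.02 0 0 0 0.55;0 0 0.035 0 0 0 0.55;0 0 0.045 0 0 0 0.55;0 0 0.05 0 0 0 0.55;0 0 0.055 0 0 0 0.55;0 0 0.055 0 0 0 0.55;0 0 0.055 0 0 0 0.55"

```text
time: 38.65
position: [0.5049, -0.3612, 0.197]
tool_rot: [1.0, 0.0, -0.0, -0.0]
ft_force: [-1.9, 0.8, 3.3]
grip_width: 0.0537
grip_force: 15.0
```

Contact is gentle at 3 N. I'll release, back off and re-check.

>>> move_arm:
  moves: "0 0 0 0 0 0 0.65;0 0 0 0 0 0 0.72;0 0 0 0 0 0 0.8;0 0 0 0 0 0 0.9;0 0 0 0 0 0 1;0 0 0 0 0 0 1;0 0 -0.2 0 0 0 1;0 0 -0.6 0 0 0 1;0 0 -1 0 0 0 1;0 0 -1 0 0 0 1;0 0 -1 0 0 0 1"

```text
time: 39.75
position: [0.5053, -0.3613, 0.2975]
tool_rot: [1.0, 0.0, 0.001, 0.001]
ft_force: [0.5, 1.2, -0.6]
grip_width: 0.0871
grip_force: 0.0
```

>>> move_arm:
  moves: "-0.4 0 -0.2 0 0 0 1;-0.72 0 -0.4 0 0 0 1;-0.72 0 -0.4 0 0 0 1;-0.72 0 -0.4 0 0 0 1;-0.72 0 -0.4 0 0 0 1;-0.72 0 -0.4 0 0 0 1"

```text
time: 40.35
position: [0.4335, -0.3608, 0.335]
tool_rot: [1.0, 0.0, -0.001, -0.001]
ft_force: [0.7, 0.4, 0.2]
grip_width: 0.087
grip_force: 0.0
```

Run:
```python
from ringfit import *
from rig import robot
w=robot.camera("wrist"); print(robot.get_obs()["position"]); g=w["image"].min(2).astype(np.uint8)
for th,z,r in ((120,.185,.058),(240,.201,.027)):
    C=cv2.findContours((g>th).astype(np.uint8)[:225,200:450],0,1)[0]
    for c in sorted(C,key=lambda c:-cv2.contourArea(cv2.convexHull(c)))[:1]: 
        x,y,W,H=cv2.boundingRect(c); x+=200; b=np.array([x-.5,y-.5,x+W-.5,y+H-.5]); print(th,b,fit(w,b,r,z)[0])
```

```text
[ 0.4336 -0.3609  0.3352]
120 [252.5  30.5 390.5 173.5] [ 0.5057 -0.3603  0.0583]
240 [287.5  69.5 354.5 139.5] [ 0.5059 -0.3599  0.0269]
```

The dish is now centred within 0.5 mm. Next I return the bottles, squat first.

>>> move_arm:
  moves: "0.2 -0.5 0 0 0 0 0.55;0.3 -1 0 0 0 0 0.55;0.3 -1 0 0 0 0 0.55"
  squeeze: 25

```text
time: 40.7
position: [0.4636, -0.2559, 0.3357]
tool_rot: [1.0, 0.003, -0.001, -0.002]
ft_force: [0.2, 0.2, -0.7]
grip_width: 0.0704
grip_force: 0.0
```

>>> move_arm:
  moves: "0.2 -0.5 0 0 0 0 0.55;0.3 -1 0 0 0 0 0.55;0.3 -1 0 0 0 0 0.55"

```text
time: 41.0
position: [0.4935, -0.1565, 0.336]
tool_rot: [1.0, 0.003, -0.001, -0.002]
ft_force: [0.3, -0.4, -0.2]
grip_width: 0.0502
grip_force: 0.0
```

>>> move_arm:
  moves: "0.2 -0.5 0.1 0 0 0 0.55;0.3 -1 0.3 0 0 0 0.55;0.3 -1 0.3 0 0 0 0.55"

```text
time: 41.3
position: [0.5225, -0.0576, 0.3043]
tool_rot: [1.0, 0.002, -0.002, -0.001]
ft_force: [-0.1, 0.2, -0.5]
grip_width: 0.0481
grip_force: 0.0
```

>>> move_arm:
  moves: "0.2 -0.5 0.3 0 0 0 0.55;0.32 -1 0.5 0 0 0 0.55;0.32 -1 0.5 0 0 0 0.55"

```text
time: 41.6
position: [0.5548, 0.041, 0.2542]
tool_rot: [1.0, 0.001, -0.002, -0.0]
ft_force: [-0.8, -0.3, -1.0]
grip_width: 0.0474
grip_force: 0.0
```

>>> move_arm:
  moves: "0 -0.5 0.3 0 0 0 0.55;0 -1 0.6 0 0 0 0.55;0 -1 0.6 0 0 0 0.55"

```text
time: 41.9
position: [0.5536, 0.1405, 0.194]
tool_rot: [1.0, 0.001, -0.002, 0.0]
ft_force: [-1.0, -0.9, 0.7]
grip_width: 0.0479
grip_force: 0.0
```

>>> move_arm:
  moves: "0 -0.4 0 0 0 0 0.55;0 -0.66 0 0 0 0 0.55;0 -0.66 0 0 0 0 0.55;0 -0.66 0 0 0 0 0.55;0 -0.66 0 0 0 0 0.55;0 -0.66 0 0 0 0 0.55"

```text
time: 42.5
position: [0.5555, 0.203, 0.1968]
tool_rot: [1.0, -0.001, 0.0, 0.0]
ft_force: [0.1, 0.1, 0.1]
grip_width: 0.048
grip_force: 0.0
```

>>> move_arm:
  moves: "0 -0.02 0.3 0 0 0 0.55;0 -0.02 0.6 0 0 0 0.55;0 -0.02 0.8 0 0 0 0.55;0 -0.02 1 0 0 0 0.55;0 -0.02 1 0 0 0 0.55;0 -0.02 1 0 0 0 0.55"

```text
time: 43.1
position: [0.5553, 0.2059, 0.0967]
tool_rot: [1.0, -0.0, -0.0, 0.0]
ft_force: [-0.4, -0.0, 0.7]
grip_width: 0.048
grip_force: 0.0
```

>>> move_arm:
  moves: "0 0 0.1 0 0 0 0.55;0 0 0.18 0 0 0 0.55;0 0 0.2 0 0 0 0.55;0 0 0.2 0 0 0 0.42;0 0 0.2 0 0 0 0.38;0 0 0.2 0 0 0 0.34;0 0 0.2 0 0 0 0.3;0 0 0.2 0 0 0 0.25;0 0 0.2 0 0 0 0.25;0 0 0.2 0 0 0 0.25;0 0 0.2 0 0 0 0.25"

```text
time: 44.2
position: [0.5552, 0.2068, 0.0768]
tool_rot: [1.0, 0.0, 0.0, -0.0]
ft_force: [-0.2, 1.8, 2.8]
grip_width: 0.0293
grip_force: 25.0
```

>>> move_arm:
  moves: "0 0 -0.1 0 0 0 0.25;0 0 -0.4 0 0 0 0.25;0 0 -0.7 0 0 0 0.25;0 0 -1 0 0 0 0.25;0 0 -1 0 0 0 0.25;0 0 -1 0 0 0 0.25"

```text
time: 44.8
position: [0.555, 0.2065, 0.1773]
tool_rot: [1.0, 0.0, 0.001, 0.0]
ft_force: [-0.5, -0.2, -1.3]
grip_width: 0.0294
grip_force: 25.0
```

>>> move_arm:
  moves: "-0.05 0.2 0 0 0 0 0.25;-0.1 0.45 0 0 0 0 0.25;-0.2 0.7 0 0 0 0 0.25;-0.25 0.95 0 0 0 0 0.25"

```text
time: 45.2
position: [0.5274, 0.1108, 0.1746]
tool_rot: [1.0, 0.0, -0.003, 0.0]
ft_force: [0.6, -0.2, -0.4]
grip_width: 0.0297
grip_force: 25.0
```

>>> move_arm:
  moves: "0 0.25 0 0 0 0 0.25;-0.1 0.5 0 0 0 0 0.25;-0.1 0.75 0 0 0 0 0.25;-0.1 0.83 0 0 0 0 0.25;-0.1 0.83 0 0 0 0 0.25;-0.1 0.83 0.2 0 0 0 0.25;-0.1 0.83 0.4 0 0 0 0.25;-0.1 0.83 0.55 0 0 0 0.25;-0.1 0.83 0.55 0 0 0 0.25;-0.1 0.83 0.55 0 0 0 0.25;-0.1 0.83 0.55 0 0 0 0.25"

```text
time: 46.3
position: [0.5206, 0.0292, 0.1221]
tool_rot: [1.0, 0.0, 0.001, 0.0]
ft_force: [-0.6, -0.3, -0.4]
grip_width: 0.0295
grip_force: 25.0
```

>>> move_arm:
  moves: "-0.005 0.01 0.06 0 0 0 0.25;-0.005 0.01 0.1 0 0 0 0.25;-0.005 0.01 0.12 0 0 0 0.25;-0.005 0.01 0.13 0 0 0 0.25;-0.005 0.01 0.14 0 0 0 0.25;-0.005 0.01 0.15 0 0 0 0.25;-0.005 0.01 0.15 0 0 0 0.25"

```text
time: 47.0
position: [0.52, 0.0277, 0.1077]
tool_rot: [1.0, 0.0, 0.001, 0.0]
ft_force: [-0.9, 1.3, 7.0]
grip_width: 0.0291
grip_force: 25.0
```

>>> move_arm:
  moves: "0 0 -0.01 0 0 0 0.35;0 0 -0.01 0 0 0 0.4;0 0 -0.01 0 0 0 0.5;0 0 -0.01 0 0 0 0.55;0 0 -0.2 0 0 0 0.55;0 0 -0.6 0 0 0 0.55;0 0 -0.9 0 0 0 0.55;0 0 -0.9 0 0 0 0.55;0 0 -0.9 0 0 0 0.55"

```text
time: 47.9
position: [0.5197, 0.0276, 0.1969]
tool_rot: [1.0, 0.0, 0.001, 0.0]
ft_force: [-0.3, 0.1, 0.2]
grip_width: 0.0477
grip_force: 0.0
```

>>> move_arm:
  moves: "0.1 -0.5 0 0 0 0 0.55;0.2 -1 0 0 0 0 0.55;0.2 -1 0 0 0 0 0.55"

```text
time: 48.2
position: [0.5391, 0.1322, 0.1948]
tool_rot: [1.0, 0.002, -0.001, -0.001]
ft_force: [-1.6, -0.8, -0.7]
grip_width: 0.048
grip_force: 0.0
```

>>> move_arm:
  moves: "0.1 -0.5 0 0 0 0 0.55;0.2 -1 0 0 0 0 0.55;0.2 -1 0 0 0 0 0.55"

```text
time: 48.5
position: [0.5594, 0.2321, 0.1948]
tool_rot: [1.0, 0.003, -0.0, -0.001]
ft_force: [-0.3, -0.4, 0.2]
grip_width: 0.0481
grip_force: 0.0
```

>>> move_arm:
  moves: "0 -0.5 0 0 0 0 0.55;0 -0.87 0 0 0 0 0.55;0 -0.87 0.3 0 0 0 0.55;0 -0.87 0.6 0 0 0 0.55;0 -0.87 0.6 0 0 0 0.55;0 -0.87 0.6 0 0 0 0.55;0 -0.87 0.6 0 0 0 0.55"

```text
time: 49.2
position: [0.5605, 0.3141, 0.1375]
tool_rot: [1.0, -0.0, 0.001, -0.0]
ft_force: [0.3, 0.6, 0.2]
grip_width: 0.048
grip_force: 0.0
```

>>> move_arm:
  moves: "0 -0.01 0.2 0 0 0 0.55;0 -0.01 0.4 0 0 0 0.55;0 -0.01 0.46 0 0 0 0.55;0 -0.01 0.46 0 0 0 0.55;0 -0.01 0.46 0 0 0 0.42;0 -0.01 0.46 0 0 0 0.38;0 -0.01 0.46 0 0 0 0.34;0 -0.01 0.46 0 0 0 0.3;0 -0.01 0.46 0 0 0 0.25;0 -0.01 0.46 0 0 0 0.25;0 -0.01 0.46 0 0 0 0.25;0 -0.01 0.46 0 0 0 0.25"

```text
time: 50.4
position: [0.5601, 0.3161, 0.0913]
tool_rot: [1.0, 0.0, 0.001, -0.0]
ft_force: [0.2, 0.7, 4.8]
grip_width: 0.0289
grip_force: 25.0
```

>>> move_arm:
  moves: "0 0 -0.1 0 0 0 0.25;0 0 -0.4 0 0 0 0.25;0 0 -0.7 0 0 0 0.25;0 0 -1 0 0 0 0.25;0 0 -1 0 0 0 0.25"

```text
time: 50.9
position: [0.562, 0.3164, 0.195]
tool_rot: [1.0, 0.0, 0.004, -0.001]
ft_force: [1.2, 0.2, -2.7]
grip_width: 0.0294
grip_force: 25.0
```

>>> move_arm:
  moves: "0 0.1 -0.3 0 0 0 0.25;0 0.3 -0.6 0 0 0 0.25;0 0.6 -0.7 0 0 0 0.25;0 0.9 -0.7 0 0 0 0.25;0 1 -0.7 0 0 0 0.25"

```text
time: 51.4
position: [0.5585, 0.2129, 0.2595]
tool_rot: [1.0, -0.001, -0.001, 0.001]
ft_force: [0.1, 0.0, -1.9]
grip_width: 0.029
grip_force: 25.0
```

>>> move_arm:
  moves: "-0.05 0.3 0 0 0 0 0.25;-0.1 0.6 0 0 0 0 0.25;-0.2 0.8 0 0 0 0 0.25;-0.2 1 0 0 0 0 0.25"

```text
time: 51.8
position: [0.537, 0.1152, 0.2588]
tool_rot: [1.0, -0.0, -0.003, -0.0]
ft_force: [-0.6, -0.5, -1.9]
grip_width: 0.0293
grip_force: 25.0
```

>>> move_arm:
  moves: "-0.05 0.3 0 0 0 0 0.25;-0.1 0.6 0 0 0 0 0.25;-0.2 0.8 0 0 0 0 0.25;-0.2 1 0 0 0 0 0.25"

```text
time: 52.2
position: [0.5171, 0.0154, 0.2589]
tool_rot: [1.0, -0.0, -0.003, -0.001]
ft_force: [0.2, 0.3, -1.4]
grip_width: 0.0292
grip_force: 25.0
```

>>> move_arm:
  moves: "-0.05 0.3 0 0 0 0 0.25;-0.1 0.6 0 0 0 0 0.25;-0.2 0.8 0 0 0 0 0.25;-0.22 1 0 0 0 0 0.25;-0.22 1 0 0 0 0 0.25;-0.22 1 0 0 0 0 0.25;-0.22 1 0 0 0 0 0.25"

```text
time: 52.9
position: [0.4973, -0.0833, 0.2599]
tool_rot: [1.0, 0.0, -0.001, -0.001]
ft_force: [1.0, -0.2, -1.3]
grip_width: 0.0291
grip_force: 25.0
```

>>> move_arm:
  moves: "0 0.1 0.2 0 0 0 0.25;0 0.1 0.5 0 0 0 0.25;0 0.1 0.8 0 0 0 0.25;0 0.1 1 0 0 0 0.25;0 0.1 1 0 0 0 0.25;0 0.1 1 0 0 0 0.25"

```text
time: 53.5
position: [0.4979, -0.0936, 0.1606]
tool_rot: [1.0, 0.001, -0.0, -0.0]
ft_force: [0.7, -0.2, -1.3]
grip_width: 0.029
grip_force: 25.0
```

>>> move_arm:
  moves: "0 0 0.1 0 0 0 0.25;0 0 0.2 0 0 0 0.25;0 0 0.23 0 0 0 0.25;0 0 0.23 0 0 0 0.25;0 0 0.23 0 0 0 0.25;0 0 0.23 0 0 0 0.25"

```text
time: 54.1
position: [0.4978, -0.0945, 0.1378]
tool_rot: [1.0, -0.0, 0.0, 0.0]
ft_force: [-0.1, -0.1, -0.7]
grip_width: 0.0292
grip_force: 25.0
```

>>> move_arm:
  moves: "-0.01 -0.005 0.06 0 0 0 0.25;-0.01 -0.005 0.11 0 0 0 0.25;-0.01 -0.005 0.13 0 0 0 0.25;-0.01 -0.005 0.14 0 0 0 0.25;-0.01 -0.005 0.15 0 0 0 0.25;-0.01 -0.005 0.16 0 0 0 0.25;-0.01 -0.005 0.165 0 0 0 0.25;-0.01 -0.005 0.165 0 0 0 0.25"

```text
time: 54.9
position: [0.4968, -0.0938, 0.1222]
tool_rot: [1.0, 0.0, 0.0, 0.0]
ft_force: [-2.0, 0.9, 7.6]
grip_width: 0.029
grip_force: 25.0
```

>>> move_arm:
  moves: "0 0 -0.01 0 0 0 0.35;0 0 -0.01 0 0 0 0.4;0 0 -0.01 0 0 0 0.5;0 0 -0.01 0 0 0 0.55;0 0 -0.2 0 0 0 0.55;0 0 -0.6 0 0 0 0.55;0 0 -0.9 0 0 0 0.55;0 0 -0.9 0 0 0 0.55;0 0 -0.9 0 0 0 0.55"

```text
time: 55.8
position: [0.4967, -0.0939, 0.2114]
tool_rot: [1.0, 0.0, 0.001, 0.0]
ft_force: [-0.7, -0.5, -1.0]
grip_width: 0.0479
grip_force: 0.0
```

>>> move_arm:
  moves: "0 -0.5 0 0 0 0 0.55;0 -1 0 0 0 0 0.55;0 -1 0 0 0 0 0.55"

```text
time: 56.1
position: [0.4937, 0.0114, 0.2091]
tool_rot: [1.0, 0.003, -0.003, -0.002]
ft_force: [-0.1, -0.4, 0.2]
grip_width: 0.0482
grip_force: 0.0
```

>>> move_arm:
  moves: "0 -0.5 0 0 0 0 0.55;0 -1 0 0 0 0 0.55;0 -1 0 0 0 0 0.55"

```text
time: 56.4
position: [0.4948, 0.1105, 0.2095]
tool_rot: [1.0, 0.003, -0.002, -0.001]
ft_force: [-0.7, -1.0, -0.4]
grip_width: 0.0482
grip_force: 0.0
```

>>> move_arm:
  moves: "0 -0.5 0 0 0 0 0.55;0 -1 0 0 0 0 0.55;0 -1 0 0 0 0 0.55"

```text
time: 56.7
position: [0.4959, 0.2098, 0.2098]
tool_rot: [1.0, 0.003, -0.001, -0.001]
ft_force: [-0.0, -0.1, -0.1]
grip_width: 0.0476
grip_force: 0.0
```

>>> move_arm:
  moves: "-0.01 -0.4 0 0 0 0 0.55;-0.01 -0.54 0.1 0 0 0 0.55;-0.01 -0.54 0.4 0 0 0 0.55;-0.01 -0.54 0.7 0 0 0 0.55;-0.01 -0.54 0.7 0 0 0 0.55;-0.01 -0.54 0.7 0 0 0 0.55;-0.01 -0.54 0.7 0 0 0 0.55"

```text
time: 57.4
position: [0.4966, 0.2595, 0.1419]
tool_rot: [1.0, -0.0, 0.001, -0.0]
ft_force: [0.3, 0.1, -0.5]
grip_width: 0.0478
grip_force: 0.0
```

>>> move_arm:
  moves: "-0.01 -0.005 0.2 0 0 0 0.55;-0.01 -0.005 0.35 0 0 0 0.55;-0.01 -0.005 0.425 0 0 0 0.55;-0.01 -0.005 0.425 0 0 0 0.55;-0.01 -0.005 0.425 0 0 0 0.42;-0.01 -0.005 0.425 0 0 0 0.38;-0.01 -0.005 0.425 0 0 0 0.34;-0.01 -0.005 0.425 0 0 0 0.3;-0.01 -0.005 0.425 0 0 0 0.25;-0.01 -0.005 0.425 0 0 0 0.25;-0.01 -0.005 0.425 0 0 0 0.25;-0.01 -0.005 0.425 0 0 0 0.25"

```text
time: 58.6
position: [0.495, 0.2607, 0.0991]
tool_rot: [1.0, 0.0, 0.001, -0.0]
ft_force: [0.5, -0.9, 5.5]
grip_width: 0.0291
grip_force: 25.0
```

>>> move_arm:
  moves: "0 0 -0.1 0 0 0 0.25;0 0 -0.4 0 0 0 0.25;0 0 -0.7 0 0 0 0.25;0 0 -1 0 0 0 0.25;0 0 -1 0 0 0 0.25"

```text
time: 59.1
position: [0.4969, 0.2616, 0.2026]
tool_rot: [1.0, 0.0, 0.004, -0.001]
ft_force: [1.2, 0.3, -2.0]
grip_width: 0.0292
grip_force: 25.0
```

>>> move_arm:
  moves: "0 0.1 -0.3 0 0 0 0.25;0 0.3 -0.5 0 0 0 0.25;0 0.6 -0.6 0 0 0 0.25;-0.05 0.9 -0.6 0 0 0 0.25;-0.1 1 -0.6 0 0 0 0.25"

```text
time: 59.6
position: [0.4835, 0.1587, 0.2578]
tool_rot: [1.0, -0.001, -0.001, 0.0]
ft_force: [-0.6, -0.2, -1.3]
grip_width: 0.0298
grip_force: 25.0
```

>>> move_arm:
  moves: "-0.05 0.3 0 0 0 0 0.25;-0.1 0.6 0 0 0 0 0.25;-0.13 0.8 0 0 0 0 0.25;-0.13 1 0 0 0 0 0.25"

```text
time: 60.0
position: [0.4699, 0.0605, 0.2574]
tool_rot: [1.0, -0.0, -0.002, -0.001]
ft_force: [0.3, -0.0, -0.9]
grip_width: 0.0292
grip_force: 25.0
```

>>> move_arm:
  moves: "0 0.3 0 0 0 0 0.25;0 0.6 0 0 0 0 0.25;0 0.75 0 0 0 0 0.25;0 0.85 0 0 0 0 0.25;0 0.85 0 0 0 0 0.25;0 0.85 0 0 0 0 0.25;0 0.85 0 0 0 0 0.25"

```text
time: 60.7
position: [0.4712, -0.0233, 0.2583]
tool_rot: [1.0, 0.001, -0.0, -0.0]
ft_force: [0.4, 0.2, -1.2]
grip_width: 0.0293
grip_force: 25.0
```

>>> move_arm:
  moves: "0.01 0.01 0.2 0 0 0 0.25;0.01 0.01 0.5 0 0 0 0.25;0.01 0.01 0.8 0 0 0 0.25;0.01 0.01 1 0 0 0 0.25;0.01 0.01 1 0 0 0 0.25;0.01 0.01 1 0 0 0 0.25;0.01 0.01 1.0 0 0 0 0.25"

```text
time: 61.4
position: [0.4736, -0.0252, 0.1597]
tool_rot: [1.0, 0.0, 0.001, 0.0]
ft_force: [-0.2, -0.3, -0.7]
grip_width: 0.029
grip_force: 25.0
```

>>> move_arm:
  moves: "0 0 0.06 0 0 0 0.25;0 0 0.12 0 0 0 0.25;0 0 0.15 0 0 0 0.25;0 0 0.15 0 0 0 0.25;0 0 0.15 0 0 0 0.25"

```text
time: 61.9
position: [0.4725, -0.0254, 0.1434]
tool_rot: [1.0, -0.0, -0.0, -0.0]
ft_force: [-0.5, 0.2, -1.8]
grip_width: 0.029
grip_force: 25.0
```

>>> move_arm:
  moves: "0 -0.005 0.05 0 0 0 0.25;0 -0.005 0.09 0 0 0 0.25;0 -0.005 0.11 0 0 0 0.25;0 -0.005 0.12 0 0 0 0.25;0 -0.005 0.13 0 0 0 0.25;0 -0.005 0.14 0 0 0 0.25;0 -0.005 0.145 0 0 0 0.25;0 -0.005 0.145 0 0 0 0.25"

```text
time: 62.7
position: [0.4733, -0.025, 0.1301]
tool_rot: [1.0, 0.0, 0.001, 0.0]
ft_force: [-0.8, -0.1, 6.8]
grip_width: 0.0291
grip_force: 25.0
```

>>> move_arm:
  moves: "0 0 -0.01 0 0 0 0.35;0 0 -0.01 0 0 0 0.4;0 0 -0.01 0 0 0 0.5;0 0 -0.01 0 0 0 0.55;0 0 -0.2 0 0 0 0.55;0 0 -0.6 0 0 0 0.55;0 0 -0.9 0 0 0 0.55;0 0 -0.9 0 0 0 0.55;0 0 -0.9 0 0 0 0.55"

```text
time: 63.6
position: [0.4726, -0.0248, 0.2194]
tool_rot: [1.0, 0.0, 0.001, 0.0]
ft_force: [0.6, -0.0, -0.8]
grip_width: 0.0479
grip_force: 0.0
```

>>> move_arm:
  moves: "-0.1 0.25 -0.5 0 0 0 0.55;-0.21 0.49 -1 0 0 0 0.55;-0.21 0.49 -1 0 0 0 0.55"

```text
time: 63.9
position: [0.4525, -0.0759, 0.3214]
tool_rot: [1.0, -0.001, 0.002, 0.001]
ft_force: [1.2, 0.9, -0.3]
grip_width: 0.0478
grip_force: 0.0
```

>>> move_arm:
  moves: "0 0 -0.43 0 0 0 1;0 0 -0.43 0 0 0 1;0 0 -0.43 0 0 0 1;0 0 -0.43 0 0 0 1;0 0 -0.43 0 0 0 1;0 0 -0.43 0 0 0 1"

```text
time: 64.5
position: [0.451, -0.0735, 0.3607]
tool_rot: [1.0, 0.0, -0.001, -0.001]
ft_force: [0.7, -0.1, 0.2]
grip_width: 0.0843
grip_force: 0.0
```

Run:
```python
from h import *
from rig import robot
import pickle
w=robot.camera("wrist"); w1=pickle.load(open("w1.p","rb")); print(robot.get_obs()["position"],w["extrinsics"]-w1["extrinsics"])
# warp new view to old via plate plane z=.034.. caps compared by template match
for n,(u,v),z in (("squat",(228,110),.124),("square",(338,132),.138),("slim",(275,155),.148),("small",(226,154),.046)):
    T=w1["image"][v-14:v+15,u-14:u+15]; S=w["image"][v-30:v+31,u-30:u+31]
    r=cv2.matchTemplate(cv2.resize(S,None,fx=4,fy=4),cv2.resize(T,None,fx=4,fy=4),cv2.TM_CCOEFF_NORMED); _,m,_,l=cv2.minMaxLoc(r)
    d=np.array(l)/4-16; print(n,m,d,"moved mm",1e3*(unp(w,np.array([u,v])+d,z)-unp(w1,(u,v),z))[:2])
A=[cv2.resize(x["image"][40:220,195:385],None,fx=2,fy=2,interpolation=cv2.INTER_CUBIC) for x in (w1,w)]
cv2.imwrite("pics/w6.png",np.hstack(A)[:,:,::-1])
```

```text
[ 0.4511 -0.0736  0.361 ] [[ 0.0006  0.     -0.0023  0.0006]
 [-0.0004  0.0011 -0.0016  0.001 ]
 [ 0.0016 -0.0021 -0.0004  0.0018]
 [ 0.      0.      0.      0.    ]]
squat 0.9566419124603271 [ 2.75 -0.75] moved mm [-0.3969 -3.0133]
square 0.9829632639884949 [1.25 0.5 ] moved mm [-1.4696 -0.6192]
slim 0.9899133443832397 [ 1.25 -2.25] moved mm [ 1.5609 -1.1505]
small 0.9948873519897461 [ 0.25 -0.75] moved mm [-0.0562 -0.2062]
```

View pics/w6.png

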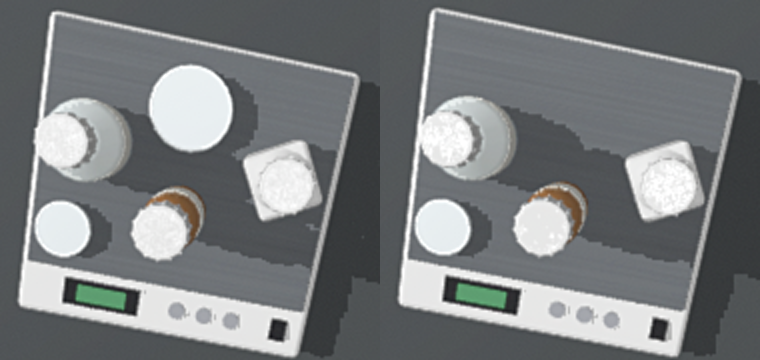

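Before/after views show all three bottles upright. The cap shifts are about 3 mm for squat, 2 mm for slim and 1.6 mm for square. There is ample time, so I'll nudge squat back about 2.5 mm in +y.

>>> move_arm:
  moves: "0.4 -0.5 0.3 0 0 0 0.55;0.69 -1 0.6 0 0 0 0.55;0.69 -1 1 0 0 0 0.55;0.69 -1 1 0 0 0 0.55;0.69 -1 1 0 0 0 0.55;0.69 -1 1 0 0 0 0.55"

```text
time: 65.15
position: [0.5207, 0.0255, 0.2627]
tool_rot: [1.0, 0.0, 0.0, 0.0]
ft_force: [0.2, -0.1, -0.2]
grip_width: 0.0505
grip_force: 0.0
```

>>> move_arm:
  moves: "0 0 0.3 0 0 0 0.55;0 0 0.6 0 0 0 0.55;0 0 0.9 0 0 0 0.55;0 0 0.9 0 0 0 0.55;0 0 0.9 0 0 0 0.55;0 0 0.9 0 0 0 0.55"

```text
time: 65.75
position: [0.5223, 0.0253, 0.1745]
tool_rot: [1.0, -0.0, 0.002, 0.0]
ft_force: [-0.0, -0.5, 0.0]
grip_width: 0.0483
grip_force: 0.0
```

>>> move_arm:
  moves: "-0.015 -0.024 0.2 0 0 0 0.55;-0.015 -0.024 0.4 0 0 0 0.55;-0.015 -0.024 0.6 0 0 0 0.55;-0.015 -0.024 0.66 0 0 0 0.55;-0.015 -0.024 0.66 0 0 0 0.55;-0.015 -0.024 0.66 0 0 0 0.42;-0.015 -0.024 0.66 0 0 0 0.38;-0.015 -0.024 0.66 0 0 0 0.34;-0.015 -0.024 0.66 0 0 0 0.3;-0.015 -0.024 0.66 0 0 0 0.25;-0.015 -0.024 0.66 0 0 0 0.25;-0.015 -0.024 0.66 0 0 0 0.25"

```text
time: 66.95
position: [0.5195, 0.0284, 0.1067]
tool_rot: [1.0, 0.0, 0.001, 0.0]
ft_force: [-1.2, -1.3, 4.9]
grip_width: 0.0292
grip_force: 25.0
```

>>> move_arm:
  moves: "0 0 -0.02 0 0 0 0.25;0 0 -0.05 0 0 0 0.25;0 0 -0.05 0 0 0 0.25;0 -0.012 -0.05 0 0 0 0.25;0 -0.025 -0.05 0 0 0 0.25;0 -0.025 -0.05 0 0 0 0.25;0 -0.025 -0.05 0 0 0 0.25;0 -0.025 -0.05 0 0 0 0.25"

```text
time: 67.75
position: [0.519, 0.0311, 0.111]
tool_rot: [1.0, 0.0, -0.0, -0.0]
ft_force: [0.3, -0.2, -0.1]
grip_width: 0.0295
grip_force: 25.0
```

>>> move_arm:
  moves: "0.005 0.007 0.01 0 0 0 0.25;0.005 0.007 0.02 0 0 0 0.25;0.005 0.007 0.03 0 0 0 0.25;0.005 0.007 0.04 0 0 0 0.25;0.005 0.007 0.045 0 0 0 0.25;0.005 0.007 0.045 0 0 0 0.25;0.005 0.007 0.045 0 0 0 0.25"

```text
time: 68.45
position: [0.5196, 0.0303, 0.1067]
tool_rot: [1.0, 0.0, 0.0, 0.0]
ft_force: [-0.7, -0.4, 1.9]
grip_width: 0.0295
grip_force: 25.0
```

>>> move_arm:
  moves: "0 0 0.005 0 0 0 0.25;0 0 0.005 0 0 0 0.25;0 0 0 0 0 0 0.35;0 0 0 0 0 0 0.4;0 0 0 0 0 0 0.5;0 0 0 0 0 0 0.55;0 0 -0.2 0 0 0 0.55;0 0 -0.6 0 0 0 0.55;0 0 -1 0 0 0 0.55;0 0 -1 0 0 0 0.55"

```text
time: 69.45
position: [0.5233, 0.0299, 0.2115]
tool_rot: [1.0, 0.0, 0.006, 0.001]
ft_force: [1.1, 0.1, -0.1]
grip_width: 0.0479
grip_force: 0.0
```

>>> move_arm:
  moves: "-0.2 0.3 -0.5 0 0 0 0.55;-0.5 0.8 -1 0 0 0 0.55;-0.69 1 -1 0 0 0 0.55;-0.69 1 -1 0 0 0 0.55"

```text
time: 69.85
position: [0.4495, -0.0722, 0.3083]
tool_rot: [1.0, -0.001, 0.001, 0.001]
ft_force: [0.4, -0.8, 0.2]
grip_width: 0.048
grip_force: 0.0
```

>>> move_arm:
  moves: "0 0.03 -0.53 0 0 0 1;0 0.03 -0.53 0 0 0 1;0 0.03 -0.53 0 0 0 1;0 0.03 -0.53 0 0 0 1;0 0.03 -0.53 0 0 0 1;0 0.03 -0.53 0 0 0 1;0 0.03 -0.53 0 0 0 1"

```text
time: 70.55
position: [0.4503, -0.0723, 0.3587]
tool_rot: [1.0, 0.0, -0.001, -0.0]
ft_force: [-0.4, -0.7, -0.1]
grip_width: 0.0859
grip_force: 0.0
```

Run:
```python
from h import *
from rig import robot
import pickle
w=robot.camera("wrist"); s=robot.camera("side"); w1=pickle.load(open("w1.p","rb")); print(robot.get_obs()["position"])
for n,(u,v),z in (("squat",(228,110),.124),("square",(338,132),.138),("slim",(275,155),.148),("small",(226,154),.046)):
    T=w1["image"][v-14:v+15,u-14:u+15]; S=w["image"][v-30:v+31,u-30:u+31]
    r=cv2.matchTemplate(cv2.resize(S,None,fx=4,fy=4),cv2.resize(T,None,fx=4,fy=4),cv2.TM_CCOEFF_NORMED); _,m,_,l=cv2.minMaxLoc(r)
    d=np.array(l)/4-16; print(n,m,d,"moved mm",1e3*(unp(w,np.array([u,v])+d,z)-unp(w1,(u,v),z))[:2])
cv2.imwrite("pics/s2.png",s["image"][:,:,::-1])
```

```text
[ 0.4505 -0.0725  0.3591]
squat 0.9686378240585327 [ 1.25 -1.  ] moved mm [-0.5467 -0.8068]
square 0.982541561126709 [2.5  0.25] moved mm [-1.4916 -0.7552]
slim 0.9891385436058044 [ 2.  -2.5] moved mm [ 1.6356 -1.1151]
small 0.992875337600708 [ 0.5  -0.75] moved mm [-0.1331 -0.0608]
```

View pics/s2.png

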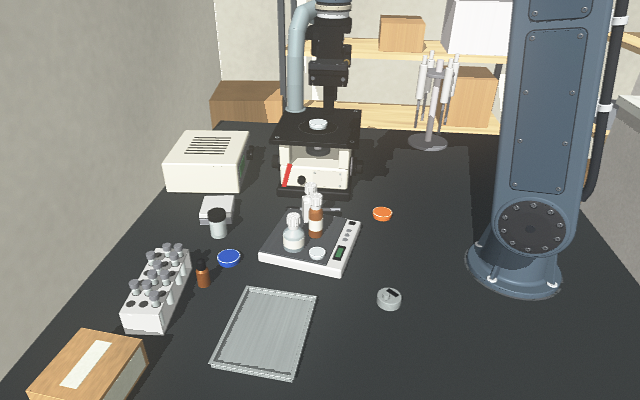

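The side view shows the dish on the stage at (318,125) and all three bottles upright on the warmer at (293,232), (308,200) and (316,215). The tray is empty and the arm is clear of everything. Each bottle is within about 2 mm of its original spot.

```bash
python3 -c "
from rig import robot
print(robot.hand_in())"
```

```text
the job is handed in; nothing more can be done
None
```

The job is handed in, with no verdict returned: the larger dish is on the stage within about 0.5 mm of the aperture centre, all three bottles stand on the warmer within about 2 mm of their original spots, and the small dish was left where it stood.

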